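# Square up and clamp notched plywood blanks for gang sanding

## Task

Get the plywood blanks ready to have their edges sanded together: turn the jig's cam knob anticlockwise to its stop so the clamp is fully open, stack all the blanks that are on the table flat in the jig with every notch round the red key pin, and tap the stack square so the edges are flush and touch both side pins. Then turn the knob clockwise to its stop, which drives the stack home against the end fence, and let go. Leave the tape, the brush and the marker where they are.

Things in the scene. Friction and masses are not known exactly. Their poses are not given: they have to be found in the camera images.
- jig: squaring jig fixed to the table: aluminium base plate 250 x 110 mm, its upper face 15 mm above the table. Origin: on the table, 5 mm beyond the plate's middle towards the fence; jig +x runs along the plate from the knob to the end fence, z up. Cam axis at jig (-0.063, 0), with a steel stop post 48 mm high either side of it at jig y = +-0.034
- nest (a point): middle of the blanks' place on the base plate's upper face, at jig (0.020, 0, 0.015), axes as the jig's. A blank that touches both side pins and the end fence has its middle here, its length along jig x and its notch round the key pin, 5 mm clear of the pin
- side_pin_a (a point): top of a steel side pin, 8 mm dia, 50 mm above the base plate, at jig (-0.012, -0.029)
- side_pin_b (a point): top of the other side pin, the same size, at jig (0.052, -0.029)
- end_fence (a point): top edge of the end fence's flat face, at jig (0.075, -0.006): a dark steel block, 42 mm above the base plate, 44 mm wide across the jig
- key_pin (a point): top of the red key pin, 8 mm dia, 50 mm above the base plate, at jig (0.066, 0.016): the blanks' notches go round it
- clamp_knob (a joint): cam clamp knob, rad, growing clockwise seen from above: 0 = anticlockwise stop, clamp fully open, the cam 14 mm clear of a seated stack; 2.6 = clockwise stop, the cam (upright brass eccentric, 42 mm dia) has driven the blanks' ends home to the fence and grips them. Stays where left (friction 0.06 N m)
- knob_grip (a point): middle of the knob's black wing grip, on the turning axis, 81 mm above the table. Wing: 52 mm long (point x), 14 mm thick (point y), from 63 to 95 mm above the table, over a collar of 56 mm dia; pinch it across its thickness, either way round. White line on its +x half. At joint 0 point x lies along jig x; it turns with the knob
- blank_0: loose light plywood blank 110 x 50 x 9 mm, about 50 g, with two dark pilot holes and a square notch of 18 x 18 mm cut out of one corner; lies flat. Origin: middle of the 110 x 50 outline, on the underside; x along its length towards the notched end, y across towards the notched side, z up; may be absent (three or all four of the blanks are there)
- notch_0 (a point): middle of blank_0's notch at its upper face, at (0.046, 0.016, 0.009) in its frame
- blank_1: another such blank, same size and axes; may be absent
- notch_1 (a point): middle of blank_1's notch at its upper face, at (0.046, 0.016, 0.009) in its frame
- blank_2: another such blank, same size and axes; may be absent
- notch_2 (a point): middle of blank_2's notch at its upper face, at (0.046, 0.016, 0.009) in its frame
- blank_3: another such blank, same size and axes; may be absent
- notch_3 (a point): middle of blank_3's notch at its upper face, at (0.046, 0.016, 0.009) in its frame
- tape_roll: bystander: roll of masking tape, 100 mm dia, 25 mm high, origin in the middle of its underside
- dust_brush: bystander: blue paint brush lying flat, 224 mm long along its y, 51 mm wide, 19 mm high
- pencil_marker: bystander: black and white marker pen lying flat, 138 mm long along its y, 17 mm thick

How it is judged:
On the way, in this order (a step that is already met when the one before it is completed fails the run):
1. the clamp knob is turned anticlockwise to its open stop (within 0.12 rad) (value of joint clamp_knob below 0.12 rad), for 0.2 s.
2. with the clamp open (knob below 0.3 rad) all blanks lie flat on one another in the jig, each within 10 mm of its seated place, the notch round the red pin (value of joint clamp_knob below 0.3 rad and x of blank_0 in the frame of jig between 0.007 and 0.03 m and x of notch_0 in the frame of jig between 0.053 and 0.076 m and y of blank_0 in the frame of jig between -0.013 and 0.01 m and y of notch_0 in the frame of jig between 0.003 and 0.026 m and z of each of blank_0, blank_1, blank_2, blank_3 in the frame of jig below 0.046 m and angle between each of blank_0, blank_1, blank_2, blank_3's own z axis and vertical below 0.12 rad and x of blank_1 in the frame of jig between 0.007 and 0.03 m and x of notch_1 in the frame of jig between 0.053 and 0.076 m and y of blank_1 in the frame of jig between -0.013 and 0.01 m and y of notch_1 in the frame of jig between 0.003 and 0.026 m and x of blank_2 in the frame of jig between 0.007 and 0.03 m and x of notch_2 in the frame of jig between 0.053 and 0.076 m and y of blank_2 in the frame of jig between -0.013 and 0.01 m and y of notch_2 in the frame of jig between 0.003 and 0.026 m and x of blank_3 in the frame of jig between 0.007 and 0.03 m and x of notch_3 in the frame of jig between 0.053 and 0.076 m and y of blank_3 in the frame of jig between -0.013 and 0.01 m and y of notch_3 in the frame of jig between 0.003 and 0.026 m), for 0.2 s.
At the end, for the whole second after the job is handed in: the knob is within 0.1 rad of its clockwise stop (above 2.5 rad) and every blank lies flat (tilt under 0.04 rad), at rest in the stack, its middle and its notch within 2 mm, along and across the jig, of where they are when it touches both side pins and the end fence (value of joint clamp_knob above 2.5 rad and x of blank_0 in the frame of jig between 0.018 and 0.022 m and x of notch_0 in the frame of jig between 0.064 and 0.068 m and y of blank_0 in the frame of jig between -0.002 and 0.002 m and y of notch_0 in the frame of jig between 0.014 and 0.018 m and z of each of blank_0, blank_1, blank_2, blank_3 in the frame of jig below 0.046 m and angle between each of blank_0, blank_1, blank_2, blank_3's own z axis and vertical below 0.04 rad and linear speed of each of blank_0, blank_1, blank_2, blank_3 below 0.02 m/s and x of blank_1 in the frame of jig between 0.018 and 0.022 m and x of notch_1 in the frame of jig between 0.064 and 0.068 m and y of blank_1 in the frame of jig between -0.002 and 0.002 m and y of notch_1 in the frame of jig between 0.014 and 0.018 m and x of blank_2 in the frame of jig between 0.018 and 0.022 m and x of notch_2 in the frame of jig between 0.064 and 0.068 m and y of blank_2 in the frame of jig between -0.002 and 0.002 m and y of notch_2 in the frame of jig between 0.014 and 0.018 m and x of blank_3 in the frame of jig between 0.018 and 0.022 m and x of notch_3 in the frame of jig between 0.064 and 0.068 m and y of blank_3 in the frame of jig between -0.002 and 0.002 m and y of notch_3 in the frame of jig between 0.014 and 0.018 m).
It fails at once if the tape roll is moved by more than 30 mm (distance of tape_roll from where it was at the start of the episode above 0.03 m).
It fails at once if the brush is moved by more than 30 mm (distance of dust_brush from where it was at the start of the episode above 0.03 m).
It fails at once if the marker is moved by more than 30 mm (distance of pencil_marker from where it was at the start of the episode above 0.03 m).
Of blank_0, blank_1, blank_2, blank_3 only 3 to 4 are there at a start; the rules pass over those that are not, and their reading is None.
At some moment in a run one of blank_0, blank_1, blank_2, blank_3 may be knocked a few centimetres aside while the robot is not near it.
Once in a run the grip may slacken for a moment while it holds something.
It also fails if it takes over 210 s, if anything falls off the work surface, if the arm or the gripper's body presses on something with over 40 N, if the wrist force passes 120 N, or if a joint passes its speed limit or range.

## Robot

A 6-joint arm with a two-finger parallel gripper is mounted at the origin on a cart in front of the work surface, level with it; the furniture and walls round the work are solid. World frame = base frame: x ahead of the robot, y to its left, z up, the work surface at z = 0. Lengths are in m, angles in rad, forces in N, time in s.
With the tool pointing down it reaches from about 0.375 to 0.975 m from the base axis. Payload 3.8 kg.
Tool frame: the origin (TCP) lies midway between the tips of the shut fingers; the grasp point (between the pads) lies 19 mm behind it; y points along the fingers, x is the direction in which the jaws open and shut, and the axes are right-handed (so a half turn about y gives the same grasp; the last joint's range is limited). The gripper opens to 88 mm and grips with 3 to 60 N. Pads are 18 mm wide; open, the fingers measure 123 mm over their backs; the gripper's body (75 mm by 187 mm) begins 45 mm behind the grasp point.
Start: joints at [-1.195, 0.264, 1.604, -0, 1.274, -0.037], TCP at [0.271, -0.618, 0.239] pointing down, gripper open.
Joint ranges: [-2.63, 2.63], [-0.94, 2.18], [0.31, 2.57], [-1.31, 4.45], [0, 2.66], [-2.55, 2.55]. Speed limits (rad/s): [2.57, 2.57, 3.14, 3.14, 3.14, 3.14].

## Interface

Orientations are given as a 3x3 rotation matrix whose columns are the frame's x, y, z axes.
In Python, from workcell import status, imaging, bot, models gives the robot as it stands.
- The arm moves only by the tool apply_moves, never from a script. Its argument "series" is one flat list of numbers, 6 for each row, row after row: the shift along the tool's x, y, z in mm, then the turn, a rotation vector about the tool's x, y, z in degrees. In form: [tx, ty, tz, rx, ry, rz, tx, ty, tz, rx, ry, rz, ...]. A call has 1 to 5 rows; each row shifts and turns the pose as measured when the row begins, along the tool's axes as they then stand; what a row does not reach is not made up. A row lasts 1/8 s, in which the tool goes at most 62.5 mm and 10.7 degrees, less where a joint would pass 70% of its speed; a pose out of reach is approached as far as the arm can. A call is refused whole if a number of a shift passes 62.5 or a number of a turn 10.7, either way. A call with a gripper value outside its range is refused whole. "grip" is the finger opening in mm, from 0 to 88.1, set as the call begins (left out, the last holds). The fingers move at their own pace and stop on an object; "squeeze" is the grip in N (left out, the last holds). Time passes only in rows, so rows that do not move let the fingers close. It gives the time, the measured TCP pose, the force and the opening at its end, in the units of the state.
- status.observe(): the state, without advancing time (a new reading comes with each control period).
- imaging.capture(name): name is "scene" or "top" or "wrist"; returns (picture, depth): 400x640x3 uint8, red, green, blue; 400x640 float32, m along the optical axis (not along the pixel's ray), 0 where there is no reading.
- imaging.get_calibration(name): a dict with "camera_matrix" (3x3 intrinsics, pixels), "k1" (the pictures are not rectified: a ray, as slopes to the right and down, at radius r is drawn at 1 + k1 r^2 times it, then the intrinsics apply), "extrinsics" (4x4, takes a point from camera to world coordinates); the wrist camera has in their place "T_tool_cam" (4x4, takes a point from camera to tool coordinates, whose origin is the TCP and whose axes are the tool frame's). Camera axes: x right, y down, z forward; pixel columns grow to the right and rows downward; lengths in m; the calibration is good to about 2 mm. A picture is of the moment at which its call begins: read the wrist's pose just before it. get_calibration takes no time and is no camera call.
- bot.job_done(): hands the job in, once; it reports no verdict.
Trained networks look in the newest picture that a camera, given by its name, has taken for a name from the list of things; names that differ only in an ending like _2 or _b are one class to them, and where a whole thing is asked for, a point or a joint stands for the part that bears it (a point fixed in the world has none). Each returns a list of dicts, best first, with "conf" (0 to 1); they miss things now and then, are a little off and sometimes report something else, mostly with a low value. They report only what shows in the picture. A call takes as long as a camera call.
- models.look_for(camera, name): "location" ([column, row] in pixels, amid what is visible of it).
- models.tip_of(camera, name): "location" ([column, row] in pixels: a listed point, or the origin of a listed thing).
The state is a dict: "clock": time; "q": joint angles; "joint_velocities": joint speeds; "tau": joint torques, N m; "eef_pos": TCP position; "ee_rot": TCP orientation; "ft_force": force on the tool from outside, world axes, zero at the start; "moment": the same for the moment, N m; "gripper_width": finger opening in m.
Only numpy, scipy, OpenCV 4.12 (cv2) and the standard library are available. Lean on these libraries where they do the work, as an engineer would, in place of code of your own. Each camera call takes 0.05 s, during which the arm holds its last target. There are 200 camera calls.

## Working session

There is one attempt and no reset: what is moved stays moved. The work goes in short steps, Python scripts to look and compute and a tool call to move; the robot and the scene stay as the last step left them, time stands still between calls to the robot, and variables do not carry over. Pictures are saved under pics/ and viewed, about 12 in all and at most 16, crops included, and the job is handed in when it is done.

Besides the shell and the picture viewer there is one more tool, called after "Emit:" as name(argument=value, ...), one argument or row to a line, values as JSON. apply_moves: Moves the arm, as the interface text tells. Its arguments: {"type":"object","properties":{"series":{"type":"array"},"grip":{"type":"number"},"squeeze":{"type":"number"}},"required":["series"]}

```bash
mkdir -p pics; cat > h.py <<'E'
import numpy as np, cv2
from workcell import status, imaging, bot, models
def cap(n):
    s=status.observe(); p,d=imaging.capture(n); c=imaging.get_calibration(n)
    if n=="wrist":
        T=np.eye(4); T[:3,:3]=s["ee_rot"]; T[:3,3]=s["eef_pos"]; T=T@np.array(c["T_tool_cam"])
    else: T=np.array(c["extrinsics"])
    return p,d,np.array(c["camera_matrix"]),c["k1"],T
def ray(uv,K,k1):
    x=(uv[0]-K[0,2])/K[0,0]; y=(uv[1]-K[1,2])/K[1,1]; a,b=x,y
    for _ in range(20):
        f=1+k1*(a*a+b*b); a,b=x/f,y/f
    return np.array([a,b,1.])
def at_z(uv,z,K,k1,T):
    r=T[:3,:3]@ray(uv,K,k1); o=T[:3,3]; return o+r*(z-o[2])/r[2]
def pt(uv,d,K,k1,T):
    u,v=int(round(uv[0])),int(round(uv[1])); w=d[max(0,v-1):v+2,max(0,u-1):u+2]; w=w[w>0]
    return None if not len(w) else (T@np.append(ray(uv,K,k1)*np.median(w),1))[:3]
def proj(P,K,k1,T):
    c=np.linalg.inv(T)@np.append(P,1); a,b=c[:2]/c[2]; f=1+k1*(a*a+b*b)
    return np.array([K[0,0]*a*f+K[0,2],K[1,1]*b*f+K[1,2]])
def save(n,p): cv2.imwrite("pics/"+n,cv2.cvtColor(p,cv2.COLOR_RGB2BGR))
E
python3 - <<'E'
from h import *
np.set_printoptions(precision=3,suppress=True)
s=status.observe(); print(s["clock"],s["eef_pos"],s["ee_rot"],s["ft_force"],s["gripper_width"])
for n in ("top","scene"):
    p,d,K,k,T=cap(n); save(n+"0.png",p); print(n,T)
    for nm in ("jig","blank_0","notch_0","knob_grip","key_pin","side_pin_a","end_fence","nest"):
        for r in models.tip_of(n,nm):
            if r["conf"]>.2:
                q=pt(r["location"],d,K,k,T); print(n,nm,np.round(r["conf"],2),np.round(r["location"]),q)
E
```

```text
0.0 [ 0.271 -0.618  0.237] [[ 0.401 -0.001  0.916]
 [-0.916  0.002  0.401]
 [-0.002 -1.     0.   ]] [-0.076  0.144  0.953] 0.08805182244683163
top [[-0.096 -0.975  0.202  0.262]
 [-0.995  0.095 -0.014  0.152]
 [-0.006 -0.203 -0.979  1.449]
 [ 0.     0.     0.     1.   ]]
top jig 0.65 [367. 217.] [ 0.496 -0.028  0.015]
top jig 0.5 [300. 246.] [0.424 0.192 0.011]
top blank_0 0.93 [246. 218.] [0.531 0.357 0.009]
top blank_0 0.88 [300. 245.] [0.427 0.191 0.011]
top blank_0 0.85 [252. 260.] [0.397 0.347 0.009]
top blank_0 0.66 [295. 206.] [0.556 0.197 0.009]
top notch_0 0.86 [236. 270.] [ 0.37   0.401 -0.001]
top notch_0 0.74 [308. 234.] [0.464 0.164 0.002]
top notch_0 0.68 [237. 220.] [ 0.53   0.388 -0.002]
top notch_0 0.57 [307. 197.] [0.584 0.156 0.001]
top notch_0 0.36 [253. 261.] [0.394 0.342 0.009]
top knob_grip 0.63 [371. 230.] [ 0.442 -0.025  0.094]
top key_pin 0.69 [352. 195.] [0.572 0.01  0.017]
top side_pin_a 0.94 [371. 193.] [ 0.564 -0.044  0.06 ]
top side_pin_a 0.65 [377. 216.] [ 0.498 -0.062  0.014]
top side_pin_a 0.31 [206. 246.] [0.453 0.486 0.014]
top end_fence 0.6 [364. 
[... 445 characters left out ...]
 0.345 0.01 ]
scene notch_0 0.84 [347. 226.] [0.444 0.153 0.008]
scene notch_0 0.75 [330. 284.] [0.382 0.385 0.002]
scene notch_0 0.62 [307. 217.] [0.573 0.168 0.01 ]
scene notch_0 0.58 [281. 266.] [0.529 0.384 0.002]
scene notch_0 0.25 [306. 226.] [0.552 0.209 0.009]
scene knob_grip 0.53 [374. 176.] [ 0.472 -0.135  0.032]
scene key_pin 0.55 [330. 181.] [0.573 0.008 0.057]
scene side_pin_a 0.93 [356. 178.] [ 0.502 -0.048  0.056]
scene side_pin_a 0.59 [338. 173.] [ 0.62  -0.146  0.001]
scene side_pin_a 0.3 [345. 238.] [0.424 0.208 0.01 ]
scene end_fence 0.91 [331. 178.] [ 0.586 -0.021  0.052]
scene nest 0.68 [347. 190.] [ 0.528 -0.029  0.016]
scene nest 0.51 [403. 184.] [ 0.37  -0.155  0.013]
```

View pics/top0.png

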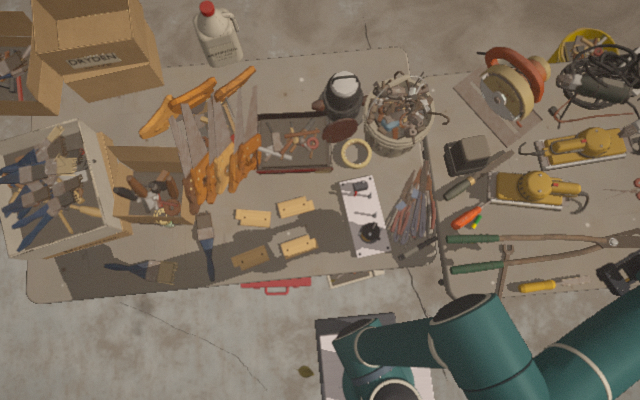

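View pics/scene0.png

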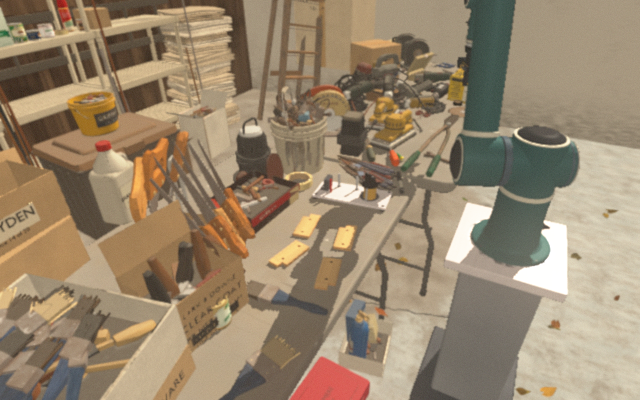

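Emit:
apply_moves(
  series=[-46,-12,40,0,0,0,-46,-12,40,0,0,0,-46,-12,40,0,0,0,-46,-12,40,0,0,0,-46,-12,40,0,0,0],
)

```text
clock: 1.52
eef_pos: [0.362, -0.326, 0.2974]
ee_rot: [[0.394, 0.0, 0.919], [-0.919, 0.002, 0.394], [-0.002, -1.0, 0.001]]
ft_force: [0.9, 0.4, 0.2]
gripper_width: 0.0877
```

Emit:
apply_moves(
  series=[-46,-10,40,0,0,0,-46,-10,40,0,0,0,-46,-10,40,0,0,0,-46,-10,40,0,0,0,-46,-10,40,0,0,0],
)

```text
clock: 2.15
eef_pos: [0.4547, -0.0323, 0.351]
ee_rot: [[0.392, 0.007, 0.92], [-0.92, -0.0, 0.392], [0.003, -1.0, 0.007]]
ft_force: [0.1, -1.4, -0.9]
gripper_width: 0.0881
```

```bash
python3 - <<'E'
from h import *
np.set_printoptions(precision=3,suppress=True)
s=status.observe(); print(s["clock"],s["eef_pos"],s["ee_rot"],s["ft_force"],s["q"])
n="wrist"
p,d,K,k,T=cap(n); save("w1.png",p); print(imaging.get_calibration(n)["T_tool_cam"],T)
for nm in ("jig","knob_grip","key_pin","side_pin_a","end_fence","nest","blank_0"):
        for r in models.tip_of(n,nm):
            if r["conf"]>.2:
                q=pt(r["location"],d,K,k,T); print(n,nm,np.round(r["conf"],2),np.round(r["location"]),q)
E
```

```text
2.15 [ 0.455 -0.032  0.351] [[ 0.392  0.007  0.92 ]
 [-0.92  -0.     0.392]
 [ 0.003 -1.     0.007]] [ 0.107 -1.367 -0.943] [-0.126 -0.217  1.893  0.001  1.459  1.041]
[[ 1.    -0.    -0.    -0.   ]
 [ 0.    -0.288  0.958 -0.147]
 [-0.    -0.958 -0.288  0.073]
 [ 0.     0.     0.     1.   ]] [[ 0.392 -0.883 -0.258  0.521]
 [-0.92  -0.376 -0.113 -0.003]
 [ 0.003  0.281 -0.96   0.498]
 [ 0.     0.     0.     1.   ]]
wrist jig 0.82 [328. 126.] [ 0.509 -0.02   0.015]
wrist jig 0.46 [346. 143.] [ 0.498 -0.053  0.064]
wrist jig 0.26 [379. 221.] [ 0.391 -0.172  0.013]
wrist knob_grip 0.89 [314. 171.] [ 0.445 -0.023  0.096]
wrist key_pin 0.76 [328.  78.] [0.576 0.008 0.019]
wrist side_pin_a 0.84 [345. 146.] [ 0.49  -0.06   0.016]
wrist side_pin_a 0.73 [357.  98.] [ 0.562 -0.041  0.065]
wrist end_fence 0.76 [349.  80.] [ 0.582 -0.021  0.051]
wrist end_fence 0.54 [190. 120.] [0.429 0.193 0.01 ]
wrist blank_0 0.97 [117.  21.] [0.525 0.334 0.01 ]
wrist blank_0 0.95 [95. 97.] [0.403 0.344 0.01 ]
wrist blank_0 0.8 [208.  45.] [0.548 0.199 0.009]
wrist blank_0 0.59 [189. 122.] [0.425 0.195 0.01 ]
```

View pics/w1.png

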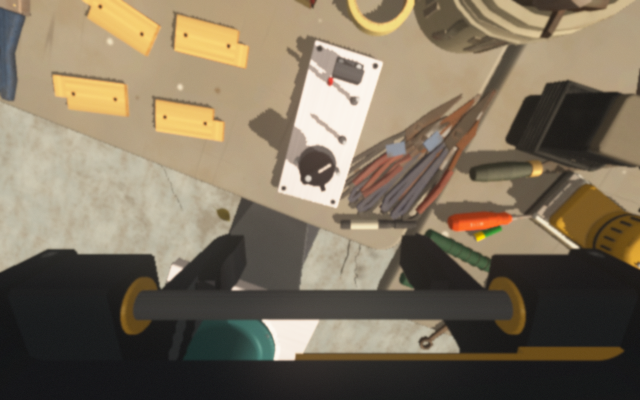

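```bash
cat >> h.py <<'E'
def cloud(d,K,k1,T):
    h,w=d.shape; u,v=np.meshgrid(np.arange(w,dtype=float),np.arange(h,dtype=float))
    x=(u-K[0,2])/K[0,0]; y=(v-K[1,2])/K[1,1]; a,b=x.copy(),y.copy()
    for _ in range(10):
        f=1+k1*(a*a+b*b); a,b=x/f,y/f
    P=np.stack([a*d,b*d,d],-1)@T[:3,:3].T+T[:3,3]; P[d<=0]=np.nan
    return P
def rays_z(uvs,z,K,k1,T): return np.array([at_z(q,z,K,k1,T) for q in uvs])
def rect(mask,z,K,k1,T):
    cs,_=cv2.findContours(mask.astype(np.uint8),cv2.RETR_EXTERNAL,cv2.CHAIN_APPROX_NONE)
    c=max(cs,key=cv2.contourArea); W=rays_z(c[:,0,:].astype(float),z,K,k1,T)[:,:2]
    (cx,cy),(w,h),a=cv2.minAreaRect((W*1000).astype(np.float32))
    if w<h: w,h,a=h,w,a+90
    return cx/1000,cy/1000,w,h,a,W
E
python3 - <<'E'
from h import *
np.set_printoptions(precision=4,suppress=True)
p,d,K,k,T=cap("wrist"); P=cloud(d,K,k,T); hsv=cv2.cvtColor(p,cv2.COLOR_RGB2HSV)
Z=P[...,2]
pl=(abs(Z-.015)<.006)&(hsv[...,1]<50)&(hsv[...,2]>120)&(P[...,1]<.07)&(P[...,1]>-.11)&(P[...,0]>.36)&(P[...,0]<.65)
pl=cv2.morphologyEx(pl.astype(np.uint8),cv2.MORPH_OPEN,np.ones((3,3)))
r=rect(pl,.015,K,k,T); print("plate",np.round(r[:5],4))
ye=(hsv[...,0]>12)&(hsv[...,0]<30)&(hsv[...,1]>90)&(hsv[...,2]>120)&(Z>0.003)&(Z<.016)&(P[...,1]>.1)
ye=cv2.morphologyEx(ye.astype(np.uint8),cv2.MORPH_CLOSE,np.ones((3,3)))
n,L,S,C=cv2.connectedComponentsWithStats(ye)
for i in range(1,n):
    if S[i,4]>500:
        m=L==i; r=rect(m,.009,K,k,T); print("blank",np.round(r[:5],4),S[i],"zmed",np.nanmedian(Z[m]))
kn=(Z>.085)&(Z<.105)&(P[...,1]<.04)&(P[...,1]>-.08)&(P[...,0]<.52)&(P[...,0]>.38)
q=P[kn]; print("knob",len(q),q.mean(0)); r=rect(kn,.095,K,k,T);print(np.round(r[:5],4))
w=kn&(hsv[...,2]>120); print("line",w.sum(),P[w].mean(0)); 
if w.sum()>5: print(np.linalg.svd(P[w][:,:2]-P[w][:,:2].mean(0),full_matrices=False)[2][0])
# height map near jig
for x in np.arange(.36,.70,.04):
    row=[]
    for y in np.arange(.16,-.25,-.03):
        m=(abs(P[...,0]-x)<.02)&(abs(P[...,1]-y)<.015); row.append(int(1000*np.nanpercentile(Z[m],97)) if m.sum()>5 else -99)
    print("%.2f"%x,row)
save("w1crop.png",cv2.resize(p[20:240,250:470],None,fx=2.7,fy=2.7,interpolation=cv2.INTER_CUBIC))
E
```

```text
plate [  0.5014  -0.0205 248.9648 110.1948   7.0303]
blank [  0.5292   0.3294 106.6237  51.5809  79.3745] [  82    0   75   55 2219] zmed 0.009493506200853874
blank [  0.5542   0.1958 116.0706  51.8723  99.8739] [ 171   12   76   55 2578] zmed 0.009793114560696314
blank [  0.4021   0.3514 116.3962  51.5191 105.9907] [  50   73   77   43 2278] zmed 0.009720044603660355
blank [  0.4266   0.1943 112.371   50.383  104.0972] [ 153   99   70   41 2027] zmed 0.009723250690677615
knob 351 [ 0.4448 -0.0269  0.0946]
[  0.4447  -0.0267  51.3105  14.7755 144.9319]
line 124 [ 0.4435 -0.0272  0.0954]
[-0.8271  0.5621]
0.36 [2, 2, 2, 2, 2, 16, 15, 2, 2, 17, 18, 18, 2, 1]
0.40 [10, 9, 2, 2, 2, 17, 63, 63, 17, 27, 28, 43, 18, 18]
0.44 [11, 9, 2, 427, 453, 455, 96, 95, 21, 35, 43, 44, 43, 30]
0.48 [2, 2, 2, 2, 438, 455, 456, 456, 455, 439, 33, 42, 42, 30]
0.52 [10, 2, 2, 2, 17, 17, 17, 17, 448, 438, 33, 40, 40, 30]
0.56 [11, 10, 2, 2, 17, 63, 17, 64, 15, 2, 19, 33, 40, 38]
0.60 [8, 2, 2, 2, 17, 58, 58, 56, 2, 2, 2, 27, 39, 38]
0.64 [2, 2, 3, 22, 2, 15, 17, 17, 2, 2, 226, 225, 27, 36]
0.68 [-99, -99, -99, 6, 2, 26, 26, 26, 155, 200, 227, 226, 202, 3]
```

View pics/w1crop.png

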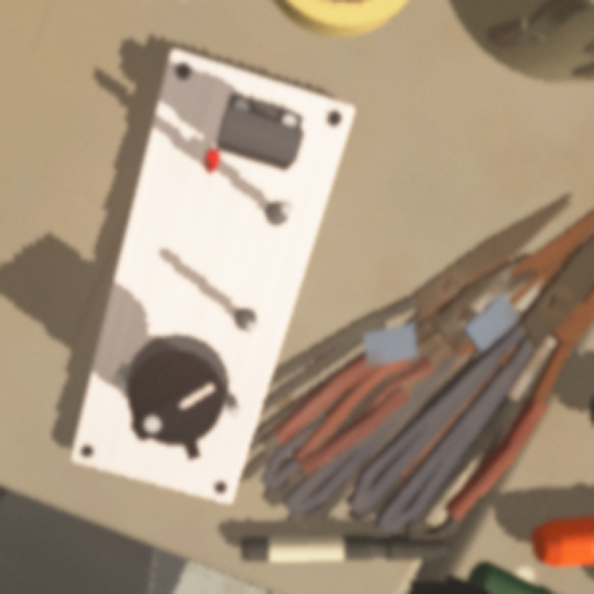

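```bash
cat >> h.py <<'E'
from scipy.spatial.transform import Rotation as Ro
def Rt(yaw):
    c,s=np.cos(np.radians(yaw)),np.sin(np.radians(yaw)); return np.array([[c,0,-s],[s,0,c],[0,-1,0.]])
def plan(wps,start=None):
    """wps: list of (xyz,yaw deg). prints rows in calls of 5"""
    s=status.observe()
    p,R=(np.array(s["eef_pos"]),np.array(s["ee_rot"])) if start is None else (np.array(start[0],float),Rt(start[1]))
    for q,yaw in wps:
        q=np.array(q,float); R2=Rt(yaw); rv=Ro.from_matrix(R.T@R2).as_rotvec(degrees=True)
        n=max(1,int(np.ceil(max(np.linalg.norm(q-p)*1000/58,np.linalg.norm(rv)/9.8))))
        rows=[]
        for i in range(n):
            Ri=R@Ro.from_rotvec(rv*i/n,degrees=True).as_matrix()
            rows+=[float(v) for v in np.round(np.r_[Ri.T@(q-p)*1000/n, rv/n],1)]
        print("->",np.round(q,4),yaw,"n",n); 
        for j in range(0,len(rows),30): print("  ",rows[j:j+30])
        p,R=q,R2
def jw(x,y): # jig->world
    from jig import J; c,s=np.cos(J[2]),np.sin(J[2]); return np.array([J[0]+c*x-s*y,J[1]+s*x+c*y])
E
echo "import math; J=(0.5066,-0.0195,math.radians(7.03))" > jig.py
python3 - <<'E'
from h import *
print(jw(-.063,0))
plan([((.4442,-.0271,.14),-125),((.4442,-.0271,.068),-125)])
E
```

```text
[ 0.44407362 -0.02721051]
-> [ 0.4442 -0.0271  0.14  ] -125 n 6
   [-2.0, 35.0, -1.1, -0.1, 9.7, -0.0, -1.8, 35.0, -1.4, -0.1, 9.7, -0.0, -1.6, 35.0, -1.7, -0.1, 9.7, -0.0, -1.3, 35.0, -1.9, -0.1, 9.7, -0.0, -0.9, 35.0, -2.0, -0.1, 9.7, -0.0]
   [-0.6, 35.0, -2.1, -0.1, 9.7, -0.0]
-> [ 0.4442 -0.0271  0.068 ] -125 n 2
   [0.0, 36.0, 0.0, 0.0, 0.0, 0.0, 0.0, 36.0, 0.0, 0.0, 0.0, 0.0]
```

Emit:
apply_moves(
  series=[-2,35,-1,0,9.7,0,-2,35,-1.4,0,9.7,0,-1.6,35,-1.7,0,9.7,0,-1.3,35,-1.9,0,9.7,0,-1,35,-2,0,9.7,0],
)

```text
clock: 3.22
eef_pos: [0.4482, -0.0357, 0.1732]
ee_rot: [[-0.469, 0.013, 0.883], [-0.883, -0.002, -0.469], [-0.005, -1.0, 0.013]]
ft_force: [-0.5, -1.1, -0.2]
gripper_width: 0.088
```

Emit:
apply_moves(
  series=[-0.6,35,-2,0,9.7,0,0,0,0,0,0,0],
)

```text
clock: 3.48
eef_pos: [0.4436, -0.0365, 0.134]
ee_rot: [[-0.618, 0.006, 0.786], [-0.786, -0.001, -0.618], [-0.003, -1.0, 0.006]]
ft_force: [0.3, 0.1, 0.4]
gripper_width: 0.088
```

```bash
python3 - <<'E'
from h import *
plan([((.4442,-.0271,.068),-125)])
E
```

```text
-> [ 0.4442 -0.0271  0.068 ] -125 n 2
   [-3.8, 33.0, -2.9, -0.2, -1.6, -0.1, -3.9, 33.0, -2.7, -0.2, -1.6, -0.1]
```

Emit:
apply_moves(
  series=[-7,22,-5,0,-3,0,0,22,0,0,0,0,0,22,0,0,0,0,0,0,0,0,0,0],
)

```text
clock: 3.98
eef_pos: [0.4501, -0.032, 0.0733]
ee_rot: [[-0.569, 0.016, 0.822], [-0.822, -0.003, -0.569], [-0.007, -1.0, 0.015]]
ft_force: [0.3, 0.4, -0.1]
gripper_width: 0.0882
```

Emit:
apply_moves(
  series=[0,0,0,0,0,0,0,0,0,0,0,0,0,0,0,0,0,0,0,0,0,0,0,0,0,0,0,0,0,0],
  grip=0,
  squeeze=25,
)

```text
clock: 4.6
eef_pos: [0.4542, -0.0333, 0.0786]
ee_rot: [[-0.568, 0.025, 0.823], [-0.823, -0.004, -0.568], [-0.011, -1.0, 0.023]]
ft_force: [0.8, 0.6, 0.1]
gripper_width: 0.0401
```

```bash
python3 - <<'E'
from h import *
s=status.observe();print(s["gripper_width"],s["q"])
plan([((.4442,-.0271,.068),-79)])
E
```

```text
0.040136763801715 [-1.27393975e-01 -5.44922200e-03  2.22913838e+00 -8.95175388e-04
  8.92644514e-01  2.04819071e+00]
-> [ 0.4442 -0.0271  0.068 ] -79 n 5
   [0.1, 2.1, -2.4, -0.3, -9.1, -0.0, -0.2, 2.1, -2.4, -0.3, -9.1, -0.0, -0.6, 2.1, -2.3, -0.3, -9.1, -0.0, -1.0, 2.1, -2.2, -0.3, -9.1, -0.0, -1.3, 2.1, -2.0, -0.3, -9.1, -0.0]
```

Emit:
apply_moves(
  series=[0,4,-4.5,-0.5,0,0,0,4,-4.5,-0.5,0,0,0,4,-4,-0.5,0,0,0,2,-2,-0.3,0,0,0,1,-0.8,-0.1,0,0],
)

```text
clock: 5.22
eef_pos: [0.4443, -0.0264, 0.0673]
ee_rot: [[-0.566, 0.002, 0.825], [-0.825, 0.01, -0.566], [-0.009, -1.0, -0.005]]
ft_force: [-2.1, -0.4, 5.0]
gripper_width: 0.0138
```

```bash
python3 - <<'E'
from h import *
s=status.observe();print(s["gripper_width"],s["q"],s["ft_force"],s["moment"])
plan([((.4442,-.0271,.068),-79)])
E
```

```text
0.013776459002394003 [-0.12341093  0.0077159   2.24098149  0.01337573  0.89268863  2.04007428] [-2.06943991 -0.43976149  4.98478975] [-0.13611107  0.36176662 -0.06471068]
-> [ 0.4442 -0.0271  0.068 ] -79 n 5
   [0.1, -0.1, 0.1, 0.0, -9.1, -0.1, 0.1, -0.1, 0.0, 0.0, -9.1, -0.1, 0.1, -0.1, 0.0, 0.0, -9.1, -0.1, 0.1, -0.1, -0.0, 0.0, -9.1, -0.1, 0.1, -0.1, -0.0, 0.0, -9.1, -0.1]
```

Emit:
apply_moves(
  series=[0,0.5,-0.5,0,-9,0,0,0.5,-0.5,0,-9,0,0,0.5,-0.5,0,-9,0,0,0.5,-0.5,0,-9,0,0,0.5,-0.5,0,-5,0],
)

```text
clock: 5.85
eef_pos: [0.4441, -0.027, 0.0673]
ee_rot: [[0.138, 0.005, 0.99], [-0.99, 0.008, 0.138], [-0.007, -1.0, 0.006]]
ft_force: [-0.8, 0.4, 5.3]
gripper_width: 0.0137
```

```bash
python3 - <<'E'
from h import *
s=status.observe();print(s["gripper_width"],s["ft_force"],s["moment"]); R=np.array(s["ee_rot"]); print(np.degrees(np.arctan2(R[1,0],R[0,0])))
plan([((.4442,-.0271,.068),-79)])
E
```

```text
0.013739507622607451 [-0.81293292  0.4147883   5.28421784] [ 0.03276265  0.20412551 -0.30142811]
-82.07171246922812
-> [ 0.4442 -0.0271  0.068 ] -79 n 1
   [0.1, -0.7, 0.1, -0.3, -3.1, -0.4]
```

Emit:
apply_moves(
  series=[0,0,-0.5,0,-5,0,0,0.5,-0.5,0,-1,0,0,0.5,-0.5,0,-1,0],
)

```text
clock: 6.22
eef_pos: [0.4436, -0.027, 0.0672]
ee_rot: [[0.255, 0.006, 0.967], [-0.967, 0.01, 0.255], [-0.008, -1.0, 0.008]]
ft_force: [-0.1, -0.1, 6.8]
gripper_width: 0.0154
```

```bash
python3 - <<'E'
from h import *
s=status.observe();print(s["gripper_width"],s["ft_force"],s["moment"]); R=np.array(s["ee_rot"]); print(np.degrees(np.arctan2(R[1,0],R[0,0])))
E
```

```text
0.015377478559763909 [-0.11175763 -0.1339185   6.75594006] [-0.03765417  0.18110699 -0.75531421]
-75.23353658186954
```

Emit:
apply_moves(
  series=[0,0,-0.5,0,0,0,0,0,-0.5,0,0,0,0,0,-0.5,0,0,0,0,-20,-0.5,0,0,0,0,-40,-0.5,0,0,0],
  grip=88,
)

```text
clock: 6.85
eef_pos: [0.4359, -0.0276, 0.1233]
ee_rot: [[0.254, -0.006, 0.967], [-0.967, 0.011, 0.254], [-0.012, -1.0, -0.003]]
ft_force: [-0.3, 0.1, 0.6]
gripper_width: 0.063
```

```bash
python3 - <<'E'
from h import *
plan([((.4266,.1943,.16),14)])
E
```

```text
-> [0.4266 0.1943 0.16  ] 14 n 10
   [-21.7, -3.4, 4.7, -0.0, -8.9, -0.1, -20.7, -3.5, 8.0, -0.0, -8.9, -0.1, -19.2, -3.5, 11.2, -0.0, -8.9, -0.1, -17.3, -3.5, 14.0, -0.0, -8.9, -0.1, -14.9, -3.5, 16.5, -0.0, -8.9, -0.1]
   [-12.1, -3.6, 18.6, -0.0, -8.9, -0.1, -9.1, -3.6, 20.3, -0.0, -8.9, -0.1, -5.8, -3.6, 21.4, -0.0, -8.9, -0.1, -2.4, -3.6, 22.1, -0.0, -8.9, -0.1, 1.0, -3.7, 22.2, -0.0, -8.9, -0.1]
```

Emit:
apply_moves(
  series=[-22,-3,5,0,-8.9,0,-21,-3,8,0,-8.9,0,-19,-3,11,0,-8.9,0,-17,-3,14,0,-8.9,0,-15,-3,16,0,-8.9,0],
)

```text
clock: 7.48
eef_pos: [0.4318, 0.0847, 0.1426]
ee_rot: [[0.87, -0.0, 0.494], [-0.494, 0.01, 0.869], [-0.005, -1.0, 0.008]]
ft_force: [-0.3, -0.1, 0.4]
gripper_width: 0.0876
```

Emit:
apply_moves(
  series=[-12,-3,18,0,-8.9,0,-9,-3,20,0,-8.9,0,-6,-3,21,0,-8.9,0,-2,-3,22,0,-8.9,0,1,-3,22,0,-8.9,0],
)

```text
clock: 8.1
eef_pos: [0.422, 0.1971, 0.1576]
ee_rot: [[0.959, -0.003, -0.283], [0.283, 0.009, 0.959], [-0.0, -1.0, 0.009]]
ft_force: [0.4, 0.0, 0.2]
gripper_width: 0.0882
```

```bash
cat >> h.py <<'E'
from scipy.optimize import least_squares
POLY=np.array([[-55,-25],[55,-25],[55,7],[37,7],[37,25],[-55,25]])/1000.
def fitblank(W,c0,yaw0):
    poly=POLY.astype(np.float32).reshape(-1,1,2)
    def res(x):
        c,s=np.cos(x[2]),np.sin(x[2]); L=((W-x[:2])@np.array([[c,-s],[s,c]])).astype(np.float32)
        return np.array([cv2.pointPolygonTest(poly*1000,(float(a*1000),float(b*1000)),True) for a,b in L])
    best=None
    for y in (yaw0,yaw0+np.pi):
        r=least_squares(res,[*c0,y],loss="soft_l1",diff_step=1e-4,x_scale=[.01,.01,.1])
        r=least_squares(res,r.x,loss="soft_l1",diff_step=1e-4,x_scale=[.01,.01,.1])
        if best is None or r.cost<best.cost: best=r
    x=best.x; return x[0],x[1],(np.degrees(x[2])+180)%360-180,np.sqrt(np.median(best.fun**2))
def blanks(p,d,K,k,T,ztop=.009,show=True,amin=800,box=(.3,.75,.08,.5)):
    P=cloud(d,K,k,T); hsv=cv2.cvtColor(p,cv2.COLOR_RGB2HSV); Z=P[...,2]
    m=(hsv[...,0]>10)&(hsv[...,0]<32)&(hsv[...,1]>80)&(hsv[...,2]>80)&(abs(Z-ztop)<.006)
    m&=(P[...,0]>box[0])&(P[...,0]<box[1])&(P[...,1]>box[2])&(P[...,1]<box[3])
    m=cv2.morphologyEx(m.astype(np.uint8),cv2.MORPH_OPEN,np.ones((3,3)))
    m=cv2.morphologyEx(m,cv2.MORPH_CLOSE,np.ones((5,5)))
    n,L,S,C=cv2.connectedComponentsWithStats(m); out=[]
    for i in range(1,n):
        if S[i,4]>amin:
            cx,cy,w,h,a,W=rect(L==i,ztop,K,k,T); x,y,s=S[i,0],S[i,1],S[i]
            cut=x<3 or y<3 or x+s[2]>637 or y+s[3]>397
            r=fitblank(W,(cx,cy),np.radians(a)); out.append(r)
            if show: print("blank xy %.4f %.4f yaw %.1f rms %.1fmm  size %.0fx%.0f cut=%s"%(*r,w,h,cut),"z%.4f"%np.nanmedian(Z[L==i]))
    return out
E
python3 - <<'E'
from h import *
s=status.observe(); print(s["clock"],s["eef_pos"],s["gripper_width"])
p,d,K,k,T=cap("wrist"); save("w2.png",p); b=blanks(p,d,K,k,T)
for r in models.tip_of("wrist","notch_0"): print(r["conf"],r["location"],at_z(r["location"],.009,K,k,T))
E
```

```text
8.1 [0.42196437 0.19711133 0.15755763] 0.0882040096044166
blank xy 0.4065 0.3353 yaw 106.4 rms 0.5mm  size 73x50 cut=True z0.0097
blank xy 0.5287 0.3358 yaw 80.0 rms 0.6mm  size 112x52 cut=False z0.0097
blank xy 0.4266 0.1952 yaw -75.8 rms 0.4mm  size 111x50 cut=False z0.0097
blank xy 0.5537 0.1959 yaw -79.3 rms 0.7mm  size 93x53 cut=False z0.0096
0.94 [487.0, 26.8] [0.52371953 0.38520212 0.009     ]
0.64 [443.0, 259.1] [0.57912921 0.153441   0.009     ]
0.63 [340.2, 226.6] [0.45297636 0.15834617 0.009     ]
```

View pics/w2.png

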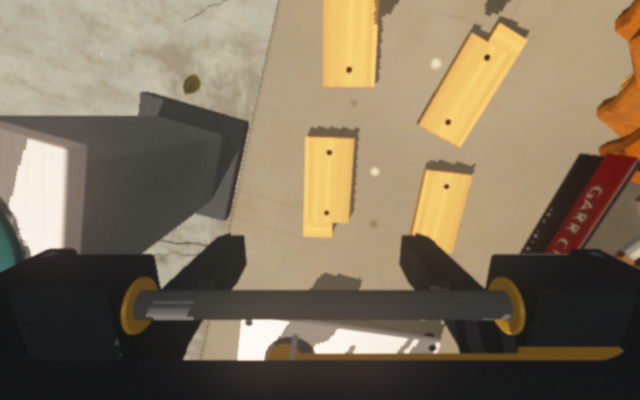

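```bash
python3 - <<'E'
from h import *
plan([((.4266,.1952,.055),14.2)])
E
```

```text
-> [0.4266 0.1952 0.055 ] 14.2 n 2
   [1.7, 51.4, -2.4, -0.3, 1.0, 0.0, 1.7, 51.4, -2.1, -0.3, 1.0, 0.0]
```

Emit:
apply_moves(
  series=[2,36,-2.5,-0.2,1,0,2,36,-2.5,-0.2,1,0,0,30,-1,-0.1,0,0,0,1,-0.8,-0.1,0,0],
)

```text
clock: 8.7
eef_pos: [0.4284, 0.1912, 0.0526]
ee_rot: [[0.972, 0.002, -0.236], [0.236, -0.002, 0.972], [0.002, -1.0, -0.002]]
ft_force: [-1.5, 0.4, -0.4]
gripper_width: 0.0881
```

```bash
python3 - <<'E'
from h import *
plan([((.4266,.1952,.004),14.2)])
E
```

```text
-> [0.4266 0.1952 0.004 ] 14.2 n 1
   [-0.9, 48.6, 4.4, 0.1, -0.6, 0.1]
```

Emit:
apply_moves(
  series=[-0.5,17,2,0,-0.5,0,-0.5,17,1.5,0,0,0,0,15,1,0,0,0,0,1,-0.5,0,0,0],
  grip=70,
)

```text
clock: 9.2
eef_pos: [0.4292, 0.1951, 0.0028]
ee_rot: [[0.97, 0.007, -0.241], [0.241, -0.0, 0.97], [0.007, -1.0, -0.002]]
ft_force: [-0.1, -0.7, -0.5]
gripper_width: 0.0702
```

```bash
python3 - <<'E'
from h import *
plan([((.4266,.1952,.004),14.2)])
E
```

```text
-> [0.4266 0.1952 0.004 ] 14.2 n 1
   [-2.5, -1.3, 0.7, 0.1, -0.2, 0.4]
```

Emit:
apply_moves(
  series=[-2,0.5,0,0,0,0.3,0,0.7,-0.4,0,0,0,0,0.7,-0.4,0,0,0,0,0.7,-0.4,0,0,0,0,0.7,-0.4,0,0,0],
  grip=0,
  squeeze=25,
)

```text
clock: 9.82
eef_pos: [0.4284, 0.1944, 0.0023]
ee_rot: [[0.971, 0.003, -0.241], [0.241, 0.001, 0.971], [0.003, -1.0, -0.0]]
ft_force: [-2.6, 1.6, 5.4]
gripper_width: 0.0496
```

Emit:
apply_moves(
  series=[0,-20,0,0,0,0,0,-40,0,0,0,0,0,-50,0,0,0,0,0,0,0,0,0,0],
)

```text
clock: 10.32
eef_pos: [0.4282, 0.194, 0.1155]
ee_rot: [[0.971, 0.004, -0.241], [0.241, 0.0, 0.971], [0.004, -1.0, -0.001]]
ft_force: [1.2, 0.4, -0.5]
gripper_width: 0.0499
```

```bash
python3 - <<'E'
from h import *
s=status.observe(); print(s["gripper_width"])
t=jw(.016,.003); print(t)
plan([((*t,.125),97)])
E
```

```text
0.049870559402434275
[ 0.52211255 -0.01456433]
-> [ 0.5221 -0.0146  0.125 ] 97 n 9
   [4.5, -1.0, -25.0, 0.0, -9.2, 0.0, 0.5, -1.0, -25.4, 0.0, -9.2, 0.0, -3.6, -1.0, -25.2, 0.0, -9.2, 0.0, -7.6, -1.1, -24.3, 0.0, -9.2, 0.0, -11.4, -1.1, -22.7, 0.0, -9.2, 0.0]
   [-14.9, -1.1, -20.6, 0.0, -9.2, 0.0, -18.0, -1.1, -17.9, 0.0, -9.2, 0.0, -20.6, -1.1, -14.8, 0.0, -9.2, 0.0, -22.8, -1.1, -11.3, 0.0, -9.2, 0.0]
```

Emit:
apply_moves(
  series=[4.5,-2,-25,0,-9.2,0,0.5,-2,-25.4,0,-9.2,0,-3.6,-2,-25.2,0,-9.2,0,-7.6,-2,-24.3,0,-9.2,0,-11.4,-2,-22.7,0,-9.2,0],
)

```text
clock: 10.95
eef_pos: [0.4791, 0.0758, 0.1209]
ee_rot: [[0.475, -0.001, -0.88], [0.88, -0.001, 0.475], [-0.001, -1.0, 0.001]]
ft_force: [0.5, -0.5, -0.9]
gripper_width: 0.0498
```

Emit:
apply_moves(
  series=[-15,0,-20.6,0,-9.2,0,-18,0,-18,0,-9.2,0,-20.6,0,-14.8,0,-9.2,0,-22,0,-11,0,-9,0,0,0,0,0,0,0],
)

```text
clock: 11.58
eef_pos: [0.5209, -0.0195, 0.1136]
ee_rot: [[-0.162, -0.01, -0.987], [0.987, -0.001, -0.162], [0.001, -1.0, 0.01]]
ft_force: [-0.7, 0.2, -0.1]
gripper_width: 0.0496
```

```bash
python3 - <<'E'
from h import *
s=status.observe(); print(s["gripper_width"])
p,d,K,k,T=cap("wrist"); save("w3.png",p)
t=jw(.017,.003)
plan([((*t,.085),97)])
E
```

```text
0.04959916242591081
-> [ 0.5231 -0.0144  0.085 ] 97 n 1
   [3.7, 28.3, -4.0, -0.7, 2.3, 0.1]
```

View pics/w3.png

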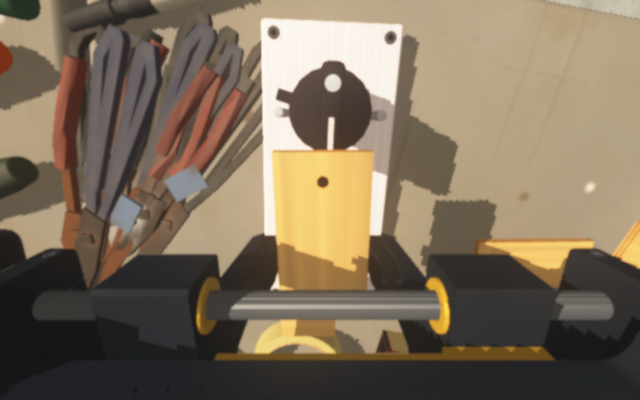

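Emit:
apply_moves(
  series=[2,15,-2,-0.4,1.3,0,2,14,-2.5,-0.4,1,0,0,0.5,-0.5,0,0,0],
)

```text
clock: 12.0
eef_pos: [0.5233, -0.0123, 0.0812]
ee_rot: [[-0.117, 0.002, -0.993], [0.993, 0.001, -0.117], [0.001, -1.0, -0.002]]
ft_force: [0.5, -2.3, 1.6]
gripper_width: 0.0497
```

```bash
python3 - <<'E'
from h import *
t=jw(.017,.003)
plan([((*t,.02),97)])
E
```

```text
-> [ 0.5231 -0.0144  0.02  ] 97 n 2
   [-1.1, 30.6, 0.3, 0.1, -0.1, 0.0, -1.1, 30.6, 0.2, 0.1, -0.1, 0.0]
```

Emit:
apply_moves(
  series=[-1,15,0,0,0,0,-0.5,15,0,0,0,0,-0.5,15,0,0,0,0,0,15,0,0,0,0,0,1,-0.5,0,0,0],
)

```text
clock: 12.62
eef_pos: [0.5242, -0.013, 0.0171]
ee_rot: [[-0.117, 0.002, -0.993], [0.993, 0.002, -0.117], [0.002, -1.0, -0.002]]
ft_force: [-1.8, 0.6, 4.3]
gripper_width: 0.0494
```

```bash
python3 - <<'E'
from h import *
s=status.observe(); print(s["ft_force"],s["moment"])
t=jw(.017,.003)
plan([((*t,.017),97)])
E
```

```text
[-1.84540142  0.61818819  4.26682789] [ 0.0111869   0.059797   -0.06445538]
-> [ 0.5231 -0.0144  0.017 ] 97 n 1
   [-1.3, 0.1, 1.2, 0.1, -0.3, 0.1]
```

Emit:
apply_moves(
  series=[-2,0,0,0,0,0,-2,0,0,0,0,0,-1,0.5,0,0,0,0],
)

```text
clock: 13.0
eef_pos: [0.5251, -0.0172, 0.0171]
ee_rot: [[-0.117, 0.002, -0.993], [0.993, 0.004, -0.117], [0.004, -1.0, -0.003]]
ft_force: [-1.9, 5.8, 3.7]
gripper_width: 0.0494
```

```bash
cat >> h.py <<'E'
def wj():
    from jig import J
    s=status.observe(); p=np.array(s["eef_pos"]); c,n=np.cos(J[2]),np.sin(J[2]); d=p[:2]-np.array(J[:2]); R=np.array(s["ee_rot"])
    print("t %.2f"%s["clock"],"TCP in jig mm x %.1f y %.1f z %.1f"%(1e3*(c*d[0]+n*d[1]),1e3*(-n*d[0]+c*d[1]),1e3*p[2]),"yaw %.1f (rel %.1f)"%((lambda a:(a,a-np.degrees(J[2])))(np.degrees(np.arctan2(R[1,0],R[0,0])))),"tilt",np.round(R[2,[0,2]]*57.3,1),"F jig",np.round([c*s["ft_force"][0]+n*s["ft_force"][1],-n*s["ft_force"][0]+c*s["ft_force"][1],s["ft_force"][2]],1),"w %.1f"%(1e3*s["gripper_width"]))
E
python3 -c "
from h import *
wj()"
```

```text
t 13.00 TCP in jig mm x 18.6 y 0.0 z 17.1 yaw 96.7 (rel 89.7) tilt [ 0.2 -0.2] F jig [-1.2  6.   3.7] w 49.4
```

Emit:
apply_moves(
  series=[0.5,0,0,0,0,0,0,0,-0.5,0,0,0,0,-20,0,0,0,0,0,-45,0,0,0,0,0,-50,0,0,0,0],
  grip=62,
)

```text
clock: 13.62
eef_pos: [0.5204, -0.018, 0.1288]
ee_rot: [[-0.116, -0.01, -0.993], [0.993, 0.003, -0.116], [0.004, -1.0, 0.01]]
ft_force: [0.6, -0.6, -0.4]
gripper_width: 0.0619
```

```bash
python3 - <<'E'
from h import *
wj()
p,d,K,k,T=cap("wrist"); b=blanks(p,d,K,k,T,ztop=.024,box=(.4,.65,-.1,.07)); 
plan([((.5537,.1959,.15),10.7)])
E
```

```text
t 13.62 TCP in jig mm x 13.9 y -0.2 z 128.8 yaw 96.7 (rel 89.7) tilt [0.2 0.6] F jig [ 0.6 -0.7 -0.4] w 61.9
blank xy 0.5237 -0.0173 yaw 6.8 rms 0.8mm  size 110x51 cut=False z0.0247
-> [0.5537 0.1959 0.15  ] 10.7 n 9
   [23.3, -1.5, -5.9, -0.0, 9.6, 0.0, 23.9, -1.5, -2.0, -0.0, 9.6, 0.0, 23.9, -1.5, 2.0, -0.0, 9.6, 0.0, 23.3, -1.5, 6.0, -0.0, 9.6, 0.0, 22.0, -1.5, 9.7, -0.0, 9.6, 0.0]
   [20.0, -1.5, 13.3, -0.0, 9.6, 0.0, 17.6, -1.5, 16.4, -0.0, 9.6, 0.0, 14.6, -1.5, 19.1, -0.0, 9.6, 0.0, 11.2, -1.5, 21.2, -0.0, 9.6, 0.0]
```

Emit:
apply_moves(
  series=[23,-1.5,-6,0,9.6,0,24,-1.5,-2,0,9.6,0,24,-1.5,2,0,9.6,0,23,-1.5,6,0,9.6,0,22,-1.5,9.7,0,9.6,0],
  grip=75,
)

```text
clock: 14.3
eef_pos: [0.5454, 0.1003, 0.147]
ee_rot: [[0.683, 0.009, -0.73], [0.73, -0.001, 0.683], [0.006, -1.0, -0.007]]
ft_force: [0.3, -0.2, 0.3]
gripper_width: 0.0747
```

Emit:
apply_moves(
  series=[20,-1.5,13,0,9.6,0,17.6,-1.5,16.4,0,9.6,0,14.6,-1.5,19,0,9.6,0,11,-1.5,21,0,9.6,0,0,0,0,0,0,0],
)

```text
clock: 14.92
eef_pos: [0.563, 0.1975, 0.1513]
ee_rot: [[0.992, 0.009, -0.128], [0.128, -0.003, 0.992], [0.009, -1.0, -0.004]]
ft_force: [-0.2, -1.1, -0.8]
gripper_width: 0.0749
```

```bash
python3 - <<'E'
from h import *
p,d,K,k,T=cap("wrist"); b=blanks(p,d,K,k,T)
r=min(b,key=lambda r:np.hypot(r[0]-.5537,r[1]-.1959))
plan([((r[0],r[1],.05),r[2]+90)])
E
```

```text
blank xy 0.4139 0.3124 yaw 105.3 rms 0.9mm  size 53x52 cut=True z0.0095
blank xy 0.5296 0.3356 yaw 79.8 rms 0.4mm  size 91x50 cut=True z0.0097
blank xy 0.5544 0.1954 yaw -80.1 rms 0.3mm  size 111x50 cut=False z0.0096
-> [0.5544 0.1954 0.05  ] 9.930692663617151 n 2
   [-4.6, 50.5, 0.1, 0.1, -1.3, 0.2, -4.4, 50.5, 0.1, 0.1, -1.3, 0.2]
```

Emit:
apply_moves(
  series=[-3.5,34,0,0,-1.3,0.2,-3,34,0,0,-1,0.2,-2.5,33,0,0,0,0,0,1,-0.5,0,0,0],
)

```text
clock: 15.48
eef_pos: [0.5544, 0.1904, 0.0469]
ee_rot: [[0.984, 0.003, -0.178], [0.178, -0.006, 0.984], [0.001, -1.0, -0.007]]
ft_force: [0.5, -0.4, 0.0]
gripper_width: 0.0749
```

```bash
python3 - <<'E'
from h import *
plan([((.5544,.1954,.003),9.9)])
E
```

```text
-> [0.5544 0.1954 0.003 ] 9.9 n 1
   [0.9, 43.9, 5.2, 0.4, 0.3, 0.1]
```

Emit:
apply_moves(
  series=[0.3,15,2,0.2,0.3,0,0.3,15,2,0.2,0,0,0.3,12,1.5,0,0,0,0,0.5,0,0,0,0],
  grip=70,
)

```text
clock: 15.98
eef_pos: [0.5572, 0.1959, 0.0049]
ee_rot: [[0.985, 0.006, -0.173], [0.173, 0.002, 0.985], [0.007, -1.0, 0.001]]
ft_force: [-1.5, -0.0, -0.9]
gripper_width: 0.0702
```

Emit:
apply_moves(
  series=[0,0.5,-0.4,0,0,0,0,0.7,-0.4,0,0,0,0,0.7,-0.4,0,0,0,0,0.7,-0.4,0,0,0,0,0.7,-0.4,0,0,0],
  grip=0,
  squeeze=25,
)

```text
clock: 16.6
eef_pos: [0.5584, 0.1953, 0.0042]
ee_rot: [[0.985, 0.008, -0.173], [0.173, 0.004, 0.985], [0.008, -1.0, 0.003]]
ft_force: [-3.5, 1.5, 6.0]
gripper_width: 0.0498
```

Emit:
apply_moves(
  series=[0,-20,0,0,0,0,0,-40,0,0,0,0,0,-55,0,0,0,0,0,0,0,0,0,0],
)

```text
clock: 17.1
eef_pos: [0.5589, 0.1944, 0.1257]
ee_rot: [[0.985, 0.012, -0.173], [0.173, 0.004, 0.985], [0.012, -1.0, 0.002]]
ft_force: [0.4, 0.2, 0.4]
gripper_width: 0.0488
```

```bash
python3 - <<'E'
from h import *
wj(); plan([((*jw(.016,.003),.125),97)])
E
```

```text
t 17.10 TCP in jig mm x 78.1 y 205.9 z 125.7 yaw 10.0 (rel 3.0) tilt [0.7 0.1] F jig [0.4 0.1 0.4] w 48.8
-> [ 0.5221 -0.0146  0.125 ] 97 n 9
   [-8.1, -0.1, -22.2, 0.0, -9.7, 0.1, -11.7, -0.1, -20.5, 0.0, -9.7, 0.1, -14.9, -0.1, -18.2, 0.0, -9.7, 0.1, -17.8, -0.1, -15.5, 0.0, -9.7, 0.1, -20.1, -0.0, -12.3, 0.0, -9.7, 0.1]
   [-21.9, -0.0, -8.7, 0.0, -9.7, 0.1, -23.1, -0.0, -4.9, 0.0, -9.7, 0.1, -23.6, 0.0, -1.0, 0.0, -9.7, 0.1, -23.4, 0.0, 3.0, 0.0, -9.7, 0.1]
```

Emit:
apply_moves(
  series=[-8,-1,-22,0,-9.7,0.1,-11.7,-1,-20.5,0,-9.7,0.1,-15,-1,-18,0,-9.7,0.1,-18,-1,-15.5,0,-9.7,0.1,-20,-1,-12,0,-9.7,0.1],
)

```text
clock: 17.73
eef_pos: [0.5382, 0.0758, 0.131]
ee_rot: [[0.497, 0.006, -0.868], [0.868, -0.002, 0.497], [0.002, -1.0, -0.006]]
ft_force: [-0.2, -0.8, -0.3]
gripper_width: 0.0494
```

Emit:
apply_moves(
  series=[-22,0,-8.7,0,-9.7,0.1,-23,0,-5,0,-9.7,0.1,-23,0,-1,0,-9.7,0.1,-22,0,3,0,-8,0.1,2,1,-1,0,0,0],
)

```text
clock: 18.35
eef_pos: [0.5234, -0.0187, 0.1285]
ee_rot: [[-0.147, 0.002, -0.989], [0.989, -0.01, -0.147], [-0.01, -1.0, -0.001]]
ft_force: [-0.4, -0.1, -0.5]
gripper_width: 0.0494
```

```bash
python3 - <<'E'
from h import *
wj(); s=status.observe(); p,d,K,k,T=cap("wrist"); save("w4.png",p); P=cloud(d,K,k,T); b=blanks(p,d,K,k,T,ztop=s["eef_pos"][2]+.004,box=(.35,.65,-.12,.1))
print(jw(.02,0))
plan([((*jw(.017,.003),.08),97)])
E
```

```text
t 18.35 TCP in jig mm x 16.8 y -1.2 z 128.5 yaw 98.4 (rel 91.4) tilt [-0.6 -0. ] F jig [-0.4 -0.1 -0.5] w 49.4
blank xy 0.5210 -0.0191 yaw 8.5 rms 0.3mm  size 80x57 cut=False z0.1338
[ 0.52644964 -0.01705222]
-> [ 0.5231 -0.0144  0.08  ] 97 n 1
   [3.8, 48.3, -0.1, 0.0, 1.4, -0.6]
```

Emit:
apply_moves(
  series=[2,24,0,0,1.4,-0.4,2,24,0,0,0,0,0,0.5,-0.5,0,0,0],
)

```text
clock: 18.77
eef_pos: [0.5259, -0.0122, 0.0802]
ee_rot: [[-0.117, 0.006, -0.993], [0.993, -0.002, -0.117], [-0.003, -1.0, -0.005]]
ft_force: [-1.1, -0.4, 0.0]
gripper_width: 0.0495
```

```bash
python3 - <<'E'
from h import *
wj()
plan([((*jw(.018,.003),.027),97)])
E
```

```text
t 18.77 TCP in jig mm x 20.1 y 4.9 z 80.2 yaw 96.7 (rel 89.7) tilt [-0.2 -0.3] F jig [-1.1 -0.2  0. ] w 49.5
-> [ 0.5241 -0.0143  0.027 ] 97 n 1
   [-1.7, 53.2, 2.3, 0.3, -0.3, -0.2]
```

Emit:
apply_moves(
  series=[-1,13,1.5,0.2,0,0,-1,13,1,0,0,0,0,13,1,0,0,0,0,13,0.5,0,0,0,0,1,0,0,0,0],
)

```text
clock: 19.4
eef_pos: [0.5276, -0.0136, 0.0324]
ee_rot: [[-0.116, 0.011, -0.993], [0.993, -0.002, -0.116], [-0.003, -1.0, -0.011]]
ft_force: [-2.4, 1.0, 1.2]
gripper_width: 0.0494
```

Emit:
apply_moves(
  series=[-2,0,0,0,0,0,-2,0,0,0,0,0,-1,0.5,0,0,0,0],
)

```text
clock: 19.77
eef_pos: [0.5278, -0.017, 0.0317]
ee_rot: [[-0.115, 0.01, -0.993], [0.993, 0.001, -0.114], [0.0, -1.0, -0.01]]
ft_force: [-2.5, 7.3, 6.5]
gripper_width: 0.0497
```

```bash
python3 - <<'E'
from h import *
wj()
E
```

```text
t 19.77 TCP in jig mm x 21.3 y -0.1 z 31.7 yaw 96.6 (rel 89.5) tilt [ 0.  -0.6] F jig [-1.6  7.5  6.5] w 49.7
```

Emit:
apply_moves(
  series=[0,2,0.5,0.3,0,0,0,2,0.5,0.3,0,0,0,1,0,0,0,0],
)

```text
clock: 20.15
eef_pos: [0.5264, -0.0169, 0.0269]
ee_rot: [[-0.114, -0.002, -0.993], [0.993, 0.001, -0.114], [0.001, -1.0, 0.002]]
ft_force: [-2.1, 1.5, 4.8]
gripper_width: 0.0495
```

```bash
python3 - <<'E'
from h import *
wj(); p,d,K,k,T=cap("wrist"); save("w5.png",p);b=blanks(p,d,K,k,T,ztop=.035,box=(.35,.65,-.12,.1))
E
```

```text
t 20.15 TCP in jig mm x 20.0 y 0.1 z 26.9 yaw 96.6 (rel 89.5) tilt [0.  0.1] F jig [-1.8  1.8  4.8] w 49.5
blank xy 0.5211 -0.0475 yaw 93.1 rms 1.8mm  size 41x18 cut=False z0.0395
blank xy 0.6118 -0.0285 yaw 144.9 rms 3.2mm  size 32x11 cut=False z0.0350
```

View pics/w5.png

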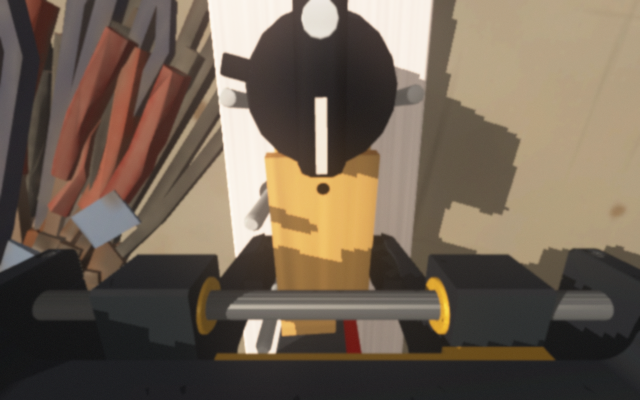

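Emit:
apply_moves(
  series=[0.3,0,0,0,0,0,0,0,-0.5,0,0,0,0,-20,0,0,0,0,0,-45,0,0,0,0,0,-45,0,0,0,0],
  grip=62,
)

```text
clock: 20.82
eef_pos: [0.5213, -0.0174, 0.132]
ee_rot: [[-0.114, -0.017, -0.993], [0.993, 0.0, -0.114], [0.002, -1.0, 0.017]]
ft_force: [0.3, 0.3, 1.1]
gripper_width: 0.0623
```

```bash
python3 - <<'E'
from h import *
wj()
p,d,K,k,T=cap("wrist"); b=blanks(p,d,K,k,T,ztop=.033,box=(.4,.65,-.1,.07)); print(jw(.02,0))
plan([((.5292,.3357,.15),-10.1)])
E
```

```text
t 20.82 TCP in jig mm x 14.9 y 0.3 z 132.0 yaw 96.5 (rel 89.5) tilt [0.1 1. ] F jig [0.3 0.3 1.1] w 62.3
blank xy 0.5228 -0.0174 yaw 6.8 rms 0.8mm  size 110x51 cut=False z0.0337
[ 0.52644964 -0.01705222]
-> [0.5292 0.3357 0.15  ] -10.1 n 11
   [31.9, -1.1, -4.0, -0.0, 9.7, -0.0, 32.1, -1.0, 1.4, -0.0, 9.7, -0.0, 31.4, -1.0, 6.8, -0.0, 9.7, -0.0, 29.8, -1.0, 12.0, -0.0, 9.7, -0.0, 27.4, -1.0, 16.8, -0.0, 9.7, -0.0]
   [24.1, -1.0, 21.2, -0.0, 9.7, -0.0, 20.2, -1.0, 25.0, -0.0, 9.7, -0.0, 15.7, -1.0, 28.0, -0.0, 9.7, -0.0, 10.8, -1.0, 30.3, -0.0, 9.7, -0.0, 5.5, -1.0, 31.6, -0.0, 9.7, -0.0]
   [0.1, -1.0, 32.1, -0.0, 9.7, -0.0]
```

Emit:
apply_moves(
  series=[32,-1,-4,0,9.7,0,32,-1,1.4,0,9.7,0,31.4,-1,7,0,9.7,0,30,-1,12,0,9.7,0,27,-1,17,0,9.7,0],
  grip=75,
)

```text
clock: 21.5
eef_pos: [0.5304, 0.1441, 0.1447]
ee_rot: [[0.692, -0.002, -0.722], [0.722, -0.003, 0.692], [-0.003, -1.0, -0.001]]
ft_force: [0.1, 0.4, -0.0]
gripper_width: 0.0749
```

Emit:
apply_moves(
  series=[24,-1,21,0,9.7,0,20,-1,25,0,9.7,0,16,-1,28,0,9.7,0,11,-1,30,0,9.7,0,5.5,-1,31,0,9.7,0],
)

```text
clock: 22.12
eef_pos: [0.5389, 0.3075, 0.1459]
ee_rot: [[0.998, -0.004, 0.069], [-0.069, -0.005, 0.998], [-0.003, -1.0, -0.005]]
ft_force: [0.5, -0.4, -0.6]
gripper_width: 0.0751
```

Emit:
apply_moves(
  series=[0,0,30,0,9.7,0,0,0,0,0,0,0],
)

```text
clock: 22.38
eef_pos: [0.5408, 0.3397, 0.1444]
ee_rot: [[0.971, -0.004, 0.239], [-0.239, -0.006, 0.971], [-0.003, -1.0, -0.007]]
ft_force: [0.6, 0.1, -0.3]
gripper_width: 0.0749
```

```bash
python3 - <<'E'
from h import *
p,d,K,k,T=cap("wrist"); b=blanks(p,d,K,k,T)
r=min(b,key=lambda r:np.hypot(r[0]-.5294,r[1]-.3357))
plan([((r[0],r[1],.05),r[2]-90)])
E
```

```text
blank xy 0.5295 0.3361 yaw 79.7 rms 0.4mm  size 111x50 cut=False z0.0096
blank xy 0.4024 0.3538 yaw 105.6 rms 1.2mm  size 110x54 cut=False z0.0096
-> [0.5295 0.3361 0.05  ] -10.298724791780273 n 2
   [-4.9, 47.1, -2.1, 0.2, -1.8, -0.1, -5.0, 47.1, -2.2, 0.2, -1.8, -0.1]
```

Emit:
apply_moves(
  series=[-3.5,32,-2,0.2,-1.8,0,-3.5,32,-2,0.2,-1.8,0,-4,31,-2,0,0,0,0,1,-0.5,0,0,0],
)

```text
clock: 22.92
eef_pos: [0.5281, 0.3291, 0.0457]
ee_rot: [[0.986, -0.003, 0.169], [-0.169, -0.002, 0.986], [-0.003, -1.0, -0.003]]
ft_force: [0.1, 0.2, -0.2]
gripper_width: 0.0747
```

```bash
python3 - <<'E'
from h import *
plan([((.5295,.3361,.003),-10.3)])
E
```

```text
-> [0.5295 0.3361 0.003 ] -10.3 n 1
   [0.4, 42.6, 7.2, 0.2, 0.6, -0.2]
```

Emit:
apply_moves(
  series=[0,15,3,0.1,0.6,0,0,15,2.5,0,0,0,0,13,2,0,0,0,0,0.5,0,0,0,0],
  grip=70,
)

```text
clock: 23.42
eef_pos: [0.5323, 0.3371, 0.0025]
ee_rot: [[0.984, 0.002, 0.179], [-0.179, 0.002, 0.984], [0.001, -1.0, 0.002]]
ft_force: [0.2, -0.4, -0.2]
gripper_width: 0.0698
```

Emit:
apply_moves(
  series=[0,0.5,-0.4,0,0,0,0,0.7,-0.4,0,0,0,0,0.7,-0.4,0,0,0,0,0.7,-0.4,0,0,0,0,0.7,-0.4,0,0,0],
  grip=0,
  squeeze=25,
)

```text
clock: 24.05
eef_pos: [0.5328, 0.3368, 0.0018]
ee_rot: [[0.984, 0.004, 0.179], [-0.179, 0.004, 0.984], [0.003, -1.0, 0.005]]
ft_force: [-3.0, 0.1, 4.9]
gripper_width: 0.0498
```

Emit:
apply_moves(
  series=[0,-20,0,0,0,0,0,-40,0,0,0,0,0,-55,0,0,0,0,0,-10,0,0,0,0],
)

```text
clock: 24.55
eef_pos: [0.5325, 0.335, 0.1314]
ee_rot: [[0.984, 0.004, 0.179], [-0.179, 0.002, 0.984], [0.003, -1.0, 0.003]]
ft_force: [1.4, 0.4, -0.2]
gripper_width: 0.0495
```

```bash
python3 - <<'E'
from h import *
wj(); plan([((*jw(.018,.003),.14),-83)])
E
```

```text
t 24.55 TCP in jig mm x 69.1 y 348.7 z 131.4 yaw -10.3 (rel -17.3) tilt [0.2 0.2] F jig [ 1.4  0.3 -0.2] w 49.5
-> [ 0.5241 -0.0143  0.14  ] -83 n 8
   [6.8, -1.2, -43.1, -0.0, 9.1, 0.0, 13.5, -1.2, -41.5, -0.0, 9.1, 0.0, 19.9, -1.1, -38.9, -0.0, 9.1, 0.0, 25.8, -1.1, -35.3, -0.0, 9.1, 0.0, 31.0, -1.1, -30.7, -0.0, 9.1, 0.0]
   [35.5, -1.1, -25.5, -0.0, 9.1, 0.0, 39.1, -1.1, -19.5, -0.0, 9.1, 0.0, 41.7, -1.1, -13.1, -0.0, 9.1, 0.0]
```

Emit:
apply_moves(
  series=[7,-2,-43,0,9.1,0,13.5,-2,-41.5,0,9.1,0,20,-2,-39,0,9.1,0,26,-2,-35,0,9.1,0,31,-2,-31,0,9.1,0],
)

```text
clock: 25.18
eef_pos: [0.5257, 0.1127, 0.1426]
ee_rot: [[0.546, 0.008, 0.838], [-0.838, 0.002, 0.546], [0.002, -1.0, 0.008]]
ft_force: [0.7, -0.2, -0.8]
gripper_width: 0.0496
```

Emit:
apply_moves(
  series=[35.5,0,-25.5,0,9.1,0,39,0,-19.5,0,9.1,0,38,0,-12,0,8,0,0,0,0,0,0,0],
)

```text
clock: 25.68
eef_pos: [0.5164, -0.0219, 0.1413]
ee_rot: [[0.1, 0.006, 0.995], [-0.995, 0.0, 0.1], [0.0, -1.0, 0.006]]
ft_force: [0.3, 0.3, 0.4]
gripper_width: 0.0495
```

```bash
python3 - <<'E'
from h import *
wj()
plan([((*jw(.018,.003),.09),-83)])
E
```

```text
t 25.68 TCP in jig mm x 9.4 y -3.6 z 141.3 yaw -84.3 (rel -91.3) tilt [0.  0.3] F jig [0.3 0.3 0.4] w 49.5
-> [ 0.5241 -0.0143  0.09  ] -83 n 1
   [-6.8, 51.3, 8.1, -0.3, -1.3, 0.0]
```

Emit:
apply_moves(
  series=[-3.4,20,4.5,-0.3,-1.3,0,-3.4,20,4,0,0,0,0,11,0,0,0,0,0,0.5,-0.5,0,0,0],
)

```text
clock: 26.18
eef_pos: [0.5244, -0.0113, 0.0861]
ee_rot: [[0.132, 0.0, 0.991], [-0.991, -0.0, 0.132], [0.0, -1.0, 0.0]]
ft_force: [0.1, -3.0, 2.6]
gripper_width: 0.0496
```

```bash
python3 - <<'E'
from h import *
wj()
plan([((*jw(.018,.003),.036),-83)])
E
```

```text
t 26.18 TCP in jig mm x 18.7 y 6.0 z 86.1 yaw -82.4 (rel -89.5) tilt [0. 0.] F jig [-0.2 -2.9  2.6] w 49.6
-> [ 0.5241 -0.0143  0.036 ] -83 n 1
   [2.9, 50.1, -0.7, -0.0, 0.6, 0.0]
```

Emit:
apply_moves(
  series=[2.5,4,-0.5,0,0.5,0,0.5,13,0,0,0,0,0,13,0,0,0,0,0,13,0,0,0,0,0,5,0,0,0,0],
)

```text
clock: 26.8
eef_pos: [0.5268, -0.0133, 0.0385]
ee_rot: [[0.123, 0.005, 0.992], [-0.992, 0.001, 0.123], [-0.0, -1.0, 0.005]]
ft_force: [-1.3, -0.4, 3.3]
gripper_width: 0.0498
```

```bash
python3 - <<'E'
from h import *
wj()
E
```

```text
t 26.80 TCP in jig mm x 20.8 y 3.7 z 38.5 yaw -82.9 (rel -89.9) tilt [-0.   0.3] F jig [-1.4 -0.3  3.3] w 49.8
```

Emit:
apply_moves(
  series=[2,1.5,-1.5,-0.2,0,0,1.5,1.5,-1,0,0,0,1,1,-0.5,0,0,0,0.5,1,0,0,0,0],
)

```text
clock: 27.3
eef_pos: [0.5257, -0.017, 0.0339]
ee_rot: [[0.122, 0.004, 0.993], [-0.993, 0.004, 0.122], [-0.004, -1.0, 0.004]]
ft_force: [-1.6, 4.1, 7.3]
gripper_width: 0.0495
```

```bash
python3 - <<'E'
from h import *
wj()
E
```

```text
t 27.30 TCP in jig mm x 19.3 y 0.1 z 33.9 yaw -83.0 (rel -90.0) tilt [-0.2  0.3] F jig [-1.1  4.3  7.3] w 49.5
```

Seated against the pins on the stack. Release and go for the fourth.

Emit:
apply_moves(
  series=[-0.3,0,0,0,0,0,0,0,-0.3,0,0,0,0,-20,0,0,0,0,0,-45,0,0,0,0,0,-45,0,0,0,0],
  grip=62,
)

```text
clock: 27.92
eef_pos: [0.5175, -0.0183, 0.1386]
ee_rot: [[0.122, -0.015, 0.992], [-0.993, 0.003, 0.122], [-0.005, -1.0, -0.014]]
ft_force: [0.1, 0.3, 0.4]
gripper_width: 0.0626
```

```bash
python3 - <<'E'
from h import *
wj()
p,d,K,k,T=cap("wrist"); save("w6.png",p); b=blanks(p,d,K,k,T,ztop=.042,box=(.4,.65,-.1,.07)); print(jw(.02,0))
plan([((.4022,.3525,.15),15.8)])
E
```

```text
t 27.93 TCP in jig mm x 10.9 y -0.2 z 138.6 yaw -83.0 (rel -90.0) tilt [-0.3 -0.8] F jig [0.2 0.3 0.4] w 62.6
blank xy 0.5232 -0.0172 yaw 6.8 rms 0.4mm  size 111x51 cut=False z0.0426
[ 0.52644964 -0.01705222]
-> [0.4022 0.3525 0.15  ] 15.8 n 11
   [-34.8, -0.3, -6.7, 0.0, -9.0, -0.0, -35.4, -0.3, -1.2, 0.0, -9.0, -0.0, -35.2, -0.3, 4.4, 0.0, -9.0, -0.0, -34.1, -0.4, 9.8, 0.0, -9.0, -0.0, -32.1, -0.4, 15.0, 0.0, -9.0, -0.0]
   [-29.4, -0.4, 19.9, 0.0, -9.0, -0.0, -25.9, -0.4, 24.2, 0.0, -9.0, -0.0, -21.8, -0.4, 27.9, 0.0, -9.0, -0.0, -17.2, -0.4, 31.0, 0.0, -9.0, -0.0, -12.1, -0.4, 33.3, 0.0, -9.0, -0.0]
   [-6.8, -0.4, 34.8, 0.0, -9.0, -0.0]
```

View pics/w6.png

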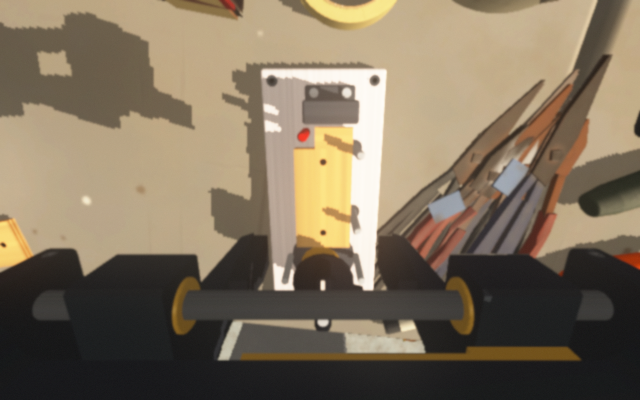

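Emit:
apply_moves(
  series=[-35,0,-6.7,0,-9,0,-35,0,-1.2,0,-9,0,-35,0,4.4,0,-9,0,-34,0,10,0,-9,0,-32,0,15,0,-9,0],
  grip=75,
)

```text
clock: 28.6
eef_pos: [0.4659, 0.1494, 0.1462]
ee_rot: [[0.799, -0.001, 0.601], [-0.601, -0.001, 0.799], [-0.001, -1.0, -0.001]]
ft_force: [-0.3, -0.5, 0.0]
gripper_width: 0.0747
```

Emit:
apply_moves(
  series=[-29,0,20,0,-9,0,-26,0,24,0,-9,0,-22,0,28,0,-9,0,-17,0,30,0,-9,0,-12,0,31,0,-9,0],
)

```text
clock: 29.22
eef_pos: [0.4025, 0.3155, 0.1426]
ee_rot: [[0.986, -0.004, -0.167], [0.167, -0.005, 0.986], [-0.005, -1.0, -0.004]]
ft_force: [0.2, 0.1, -0.5]
gripper_width: 0.0754
```

Emit:
apply_moves(
  series=[-7,0,24,0,-9,0,0,0,0,0,0,0],
)

```text
clock: 29.48
eef_pos: [0.3899, 0.3392, 0.1411]
ee_rot: [[0.945, -0.005, -0.326], [0.326, -0.007, 0.945], [-0.007, -1.0, -0.005]]
ft_force: [-0.3, 0.5, -0.2]
gripper_width: 0.075
```

```bash
python3 - <<'E'
from h import *
p,d,K,k,T=cap("wrist"); b=blanks(p,d,K,k,T)
r=min(b,key=lambda r:np.hypot(r[0]-.4022,r[1]-.3525))
plan([((r[0],r[1],.05),r[2]-90)])
E
```

```text
blank xy 0.4013 0.3531 yaw 106.0 rms 0.3mm  size 111x50 cut=False z0.0097
-> [0.4013 0.3531 0.05  ] 16.00334334244019 n 2
   [8.0, 45.4, 5.4, 0.2, 1.5, -0.2, 7.7, 45.5, 5.5, 0.2, 1.5, -0.2]
```

Emit:
apply_moves(
  series=[6,30,3.5,0.2,1.5,-0.2,6,30,3.5,0.2,1.5,-0.2,4,30,3.5,0,0,0,0,1,-0.5,0,0,0],
)

```text
clock: 30.02
eef_pos: [0.4049, 0.3488, 0.0479]
ee_rot: [[0.965, 0.001, -0.262], [0.262, -0.0, 0.965], [0.001, -1.0, -0.001]]
ft_force: [-0.5, -0.3, -0.1]
gripper_width: 0.0754
```

```bash
python3 - <<'E'
from h import *
plan([((.4013,.3531,.003),16)])
E
```

```text
-> [0.4013 0.3531 0.003 ] 16 n 1
   [-2.4, 44.9, 5.1, 0.0, -0.8, 0.1]
```

Emit:
apply_moves(
  series=[-1,15,2,0,-0.8,0,-1,15,2,0,0,0,-0.5,14,1.5,0,0,0,0,0.5,0,0,0,0],
  grip=70,
)

```text
clock: 30.52
eef_pos: [0.4025, 0.3533, 0.0028]
ee_rot: [[0.962, 0.004, -0.273], [0.273, 0.001, 0.962], [0.004, -1.0, 0.0]]
ft_force: [-0.7, -0.3, -0.1]
gripper_width: 0.0698
```

Emit:
apply_moves(
  series=[0,0.5,-0.4,0,0,0,0,0.7,-0.4,0,0,0,0,0.7,-0.4,0,0,0,0,0.7,-0.4,0,0,0,0,0.7,-0.4,0,0,0],
  grip=0,
  squeeze=25,
)

```text
clock: 31.15
eef_pos: [0.4034, 0.353, 0.002]
ee_rot: [[0.962, 0.004, -0.273], [0.273, 0.004, 0.962], [0.005, -1.0, 0.002]]
ft_force: [-3.4, 1.4, 5.1]
gripper_width: 0.0495
```

Emit:
apply_moves(
  series=[0,-20,0,0,0,0,0,-40,0,0,0,0,0,-55,0,0,0,0,0,-20,0,0,0,0],
)

```text
clock: 31.65
eef_pos: [0.4017, 0.3509, 0.1381]
ee_rot: [[0.962, 0.002, -0.273], [0.273, 0.0, 0.962], [0.002, -1.0, -0.0]]
ft_force: [-0.5, 0.1, -1.0]
gripper_width: 0.0498
```

```bash
python3 - <<'E'
from h import *
wj(); plan([((*jw(.017,.003),.145),-83)])
E
```

```text
t 31.65 TCP in jig mm x -58.7 y 380.4 z 138.1 yaw 15.9 (rel 8.8) tilt [ 0.1 -0. ] F jig [-0.5  0.1 -1. ] w 49.8
-> [ 0.5231 -0.0144  0.145 ] -83 n 11
   [1.5, -0.6, -35.0, -0.0, 9.0, 0.0, 7.0, -0.6, -34.3, -0.0, 9.0, 0.0, 12.3, -0.6, -32.8, -0.0, 9.0, 0.0, 17.2, -0.6, -30.5, -0.0, 9.0, 0.0, 21.8, -0.6, -27.4, -0.0, 9.0, 0.0]
   [25.8, -0.6, -23.7, -0.0, 9.0, 0.0, 29.2, -0.6, -19.3, -0.0, 9.0, 0.0, 31.8, -0.6, -14.6, -0.0, 9.0, 0.0, 33.7, -0.6, -9.4, -0.0, 9.0, 0.0, 34.8, -0.6, -4.0, -0.0, 9.0, 0.0]
   [35.0, -0.6, 1.5, -0.0, 9.0, 0.0]
```

Emit:
apply_moves(
  series=[1.5,-2,-35,0,9,0,7,-2,-34,0,9,0,12,-2,-33,0,9,0,17,-2,-30.5,0,9,0,22,-1,-27,0,9,0],
)

```text
clock: 32.28
eef_pos: [0.4592, 0.183, 0.1512]
ee_rot: [[0.864, 0.012, 0.504], [-0.504, 0.005, 0.864], [0.008, -1.0, 0.01]]
ft_force: [0.4, -0.1, 0.3]
gripper_width: 0.0496
```

Emit:
apply_moves(
  series=[26,-1,-24,0,9,0,29,0,-19,0,9,0,32,0,-14.6,0,9,0,34,0,-9,0,9,0,34,0,-4,0,9,0],
)

```text
clock: 32.9
eef_pos: [0.5113, 0.0089, 0.1525]
ee_rot: [[0.228, 0.017, 0.973], [-0.974, 0.003, 0.228], [0.0, -1.0, 0.017]]
ft_force: [1.6, -0.1, -0.4]
gripper_width: 0.0493
```

Emit:
apply_moves(
  series=[25,0,2,0,7,0,0,0,0,0,0,0],
)

```text
clock: 33.15
eef_pos: [0.5197, -0.0182, 0.1525]
ee_rot: [[0.1, 0.018, 0.995], [-0.995, 0.002, 0.1], [-0.001, -1.0, 0.018]]
ft_force: [-0.3, 0.1, -0.8]
gripper_width: 0.0491
```

```bash
python3 - <<'E'
from h import *
wj(); plan([((*jw(.0175,.003),.095),-83)])
E
```

```text
t 33.15 TCP in jig mm x 13.1 y -0.3 z 152.5 yaw -84.2 (rel -91.3) tilt [-0.  1.] F jig [-0.3  0.1 -0.8] w 49.1
-> [ 0.5236 -0.0144  0.095 ] -83 n 1
   [-3.4, 57.6, 3.3, -1.0, -1.2, -0.0]
```

Emit:
apply_moves(
  series=[-1,20,1.5,-0.5,-1.2,0,-1,20,1,-0.5,0,0,0,16,0.5,0,0,0,0,0.5,-0.5,0,0,0],
)

```text
clock: 33.65
eef_pos: [0.5219, -0.0135, 0.0912]
ee_rot: [[0.129, -0.001, 0.992], [-0.992, 0.0, 0.129], [-0.0, -1.0, -0.001]]
ft_force: [0.4, -1.6, 3.0]
gripper_width: 0.0496
```

```bash
python3 - <<'E'
from h import *
wj(); plan([((*jw(.017,.003),.045),-83)])
E
```

```text
t 33.65 TCP in jig mm x 15.9 y 4.1 z 91.2 yaw -82.6 (rel -89.6) tilt [-0.  -0.1] F jig [ 0.2 -1.6  3. ] w 49.6
-> [ 0.5231 -0.0144  0.045 ] -83 n 1
   [1.1, 46.2, 1.2, 0.1, 0.4, -0.0]
```

Emit:
apply_moves(
  series=[1,12,0,0,0.4,0,0,12,0,0,0,0,0,12,-0.5,0,0,0,0,9,-0.5,0,0,0,0,2,-0.5,0,0,0],
)

```text
clock: 34.28
eef_pos: [0.5255, -0.0139, 0.0492]
ee_rot: [[0.122, 0.007, 0.993], [-0.993, 0.001, 0.122], [-0.0, -1.0, 0.007]]
ft_force: [-5.7, 0.5, 13.8]
gripper_width: 0.0493
```

```bash
python3 - <<'E'
from h import *
wj()
E
```

```text
t 34.27 TCP in jig mm x 19.4 y 3.2 z 49.2 yaw -83.0 (rel -90.0) tilt [-0.   0.4] F jig [-5.6  1.2 13.8] w 49.3
```

Emit:
apply_moves(
  series=[0,-4,-2,-0.4,0,0,0,0,-3,0,0,0,0,3,-1,0,0,0],
)

```text
clock: 34.65
eef_pos: [0.5248, -0.0146, 0.0516]
ee_rot: [[0.121, 0.012, 0.993], [-0.993, 0.001, 0.121], [0.001, -1.0, 0.012]]
ft_force: [3.1, 0.6, 0.1]
gripper_width: 0.0496
```

```bash
python3 - <<'E'
from h import *
wj(); p,d,K,k,T=cap("wrist"); save("w7.png",p)
E
```

```text
t 34.65 TCP in jig mm x 18.7 y 2.6 z 51.6 yaw -83.0 (rel -90.1) tilt [0.1 0.7] F jig [3.2 0.2 0.1] w 49.6
```

View pics/w7.png

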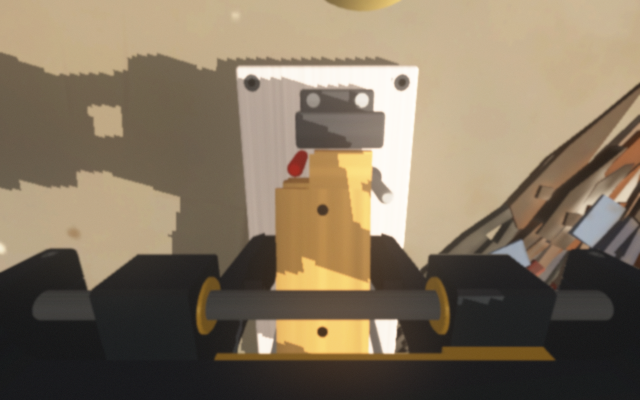

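```bash
python3 - <<'E'
from h import *
from jig import J
p,d,K,k,T=cap("wrist"); P=cloud(d,K,k,T); hsv=cv2.cvtColor(p,cv2.COLOR_RGB2HSV)
c,n=np.cos(J[2]),np.sin(J[2])
def jg(q): D=q[:2]-np.array(J[:2]); return np.round(1e3*np.array([c*D[0]+n*D[1],-n*D[0]+c*D[1],q[2]]),1)
for uv in [(340,156),(330,180),(300,200),(350,215),(310,240),(340,270),(300,330),(345,330),(345,345),(320,348),(290,184),(310,120),(340,130),(310,150),(350,100)]: print(uv,jg(P[uv[1],uv[0]]))
p,d,K,k,T=cap("scene"); P=cloud(d,K,k,T)
save("s2.png",cv2.resize(p[150:220,300:420],None,fx=6,fy=6,interpolation=cv2.INTER_CUBIC))
E
```

```text
(340, 156) [70.6 -6.5 51.9]
(330, 180) [58.6 -1.4 54.7]
(300, 200) [48.4 14.2 56.9]
(350, 215) [ 40.9 -11.8  58.9]
(310, 240) [27.6  9.1 60.9]
(340, 270) [12.1 -6.7 64.8]
(300, 330) [-20.2  14.7  71.4]
(345, 330) [-20.2  -9.5  71.4]
(345, 345) [-28.   -9.4  73.6]
(320, 348) [-30.2   4.   73.3]
(290, 184) [53.6 20.8 42.5]
(310, 120) [88.6  8.5 57.5]
(340, 130) [83.9 -6.  58. ]
(310, 150) [69.6 10.5 15.5]
(350, 100) [ 99.5 -13.7  22.8]
```

View pics/s2.png

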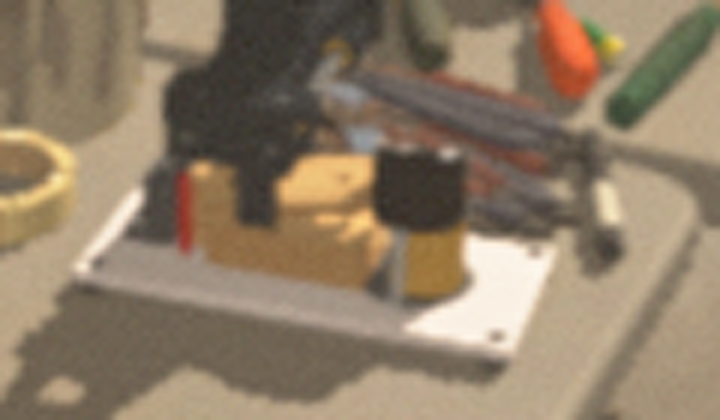

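Emit:
apply_moves(
  series=[0,-13,2,-0.4,0,0,0,-14,2,-0.4,0,0,0,1,0,0,0,0],
)

```text
clock: 35.17
eef_pos: [0.5256, -0.0142, 0.0763]
ee_rot: [[0.121, -0.009, 0.993], [-0.993, -0.001, 0.121], [0.0, -1.0, -0.009]]
ft_force: [-0.2, 0.4, -0.7]
gripper_width: 0.0497
```

```bash
cat >> h.py <<'E'
def blankprof(n="wrist",zmin=.038,cols=None):
    """top surface of topmost wood in jig coords: centre-line fit"""
    from jig import J
    p,d,K,k,T=cap(n); P=cloud(d,K,k,T); hsv=cv2.cvtColor(p,cv2.COLOR_RGB2HSV); c,s=np.cos(J[2]),np.sin(J[2])
    D=P[...,:2]-np.array(J[:2]); X=c*D[...,0]+s*D[...,1]; Y=-s*D[...,0]+c*D[...,1]; Z=P[...,2]
    m=(hsv[...,0]>10)&(hsv[...,0]<32)&(hsv[...,1]>80)&(hsv[...,2]>80)&(Z>zmin)&(abs(Y)<.035)&(X>-.05)&(X<.09)
    A=np.c_[X[m],Y[m],np.ones(m.sum())]; w=np.ones(len(A),bool)
    for _ in range(4):
        f=np.linalg.lstsq(A[w],Z[m][w],rcond=None)[0]; w=abs(A@f-Z[m])<.0025
    x=X[m][w];y=Y[m][w]
    print("plane z=%.1f mm at x=20, pitch %.1f deg (+ = nose up), roll %.1f"%(1e3*(f[0]*.02+f[2]),np.degrees(np.arctan(f[0])),np.degrees(np.arctan(f[1]))),"x %.1f..%.1f y(x<30) %.1f..%.1f mm"%(*(1e3*np.percentile(x,[.3,99.7])),*(1e3*np.percentile(y[x<.03],[.5,99.5]))), w.sum())
    return p
E
python3 - <<'E'
from h import *
wj(); blankprof()
E
```

```text
t 35.17 TCP in jig mm x 19.5 y 2.9 z 76.3 yaw -83.0 (rel -90.1) tilt [ 0.  -0.5] F jig [-0.1  0.4 -0.7] w 49.7
plane z=88.9 mm at x=20, pitch -11.1 deg (+ = nose up), roll -2.6 x -32.0..72.8 y(x<30) -22.1..27.7 mm 14683
```

Emit:
apply_moves(
  series=[0,0,2,4,0,0,1,0,1.5,4,0,0,1,0,1,4,0,0,0,1,0,0,0,0],
)

```text
clock: 35.72
eef_pos: [0.5267, -0.0154, 0.0717]
ee_rot: [[0.121, 0.196, 0.973], [-0.993, 0.025, 0.119], [-0.001, -0.98, 0.197]]
ft_force: [1.1, 0.5, 0.5]
gripper_width: 0.0497
```

```bash
python3 - <<'E'
from h import *
wj(); blankprof()
E
```

```text
t 35.73 TCP in jig mm x 20.4 y 1.6 z 71.7 yaw -83.0 (rel -90.1) tilt [-0.1 11.3] F jig [1.2 0.4 0.5] w 49.7Traceback (most recent call last):
  File "<stdin>", line 2, in <module>
  File "h.py", line 97, in blankprof
    print("plane z=%.1f mm at x=20, pitch %.1f deg (+ = nose up), roll %.1f"%(1e3*(f[0]*.02+f[2]),np.degrees(np.arctan(f[0])),np.degrees(np.arctan(f[1]))),"x %.1f..%.1f y(x<30) %.1f..%.1f mm"%(*(1e3*np.percentile(x,[.3,99.7])),*(1e3*np.percentile(y[x<.03],[.5,99.5]))), w.sum())
                                                                                                                                                                                                       ~~~~~~~~~~~~~^^^^^^^^^^^^^
    return _quantile_unchecked(
        a, q, axis, out, overwrite_input, method, keepdims, weights)
    return _ureduce(a,
                    func=_quantile_ureduce_func,
    ...<5 lines>...
                    overwrite_input=overwrite_input,
                    method=method)
    r = func(a, **kwargs)
    result = _quantile(arr,
                       quantiles=q,
    ...<2 lines>...
                       out=out,
                       weights=wgt)
    slices_having_nans = np.isnan(arr[-1, ...])
                                  ~~~^^^^^^^^^
IndexError: index -1 is out of bounds for axis 0 with size 0
```

```bash
sed -i 's/w=np.ones(len(A),bool)/w=abs(Z[m]-np.median(Z[m]))<.02/; s/y\[x<.03\]/y/; s/y(x<30)/y/' h.py
python3 - <<'E'
from h import *
wj(); p=blankprof(zmin=.06); save("w8.png",p)
E
```

```text
t 35.77 TCP in jig mm x 20.5 y 1.6 z 71.5 yaw -83.0 (rel -90.1) tilt [-0.1 11.2] F jig [-0.3 -0.6 -0.1] w 49.6
plane z=83.6 mm at x=20, pitch -0.0 deg (+ = nose up), roll -2.4 x -34.5..72.5 y -23.0..26.4 mm 14681
```

View pics/w8.png

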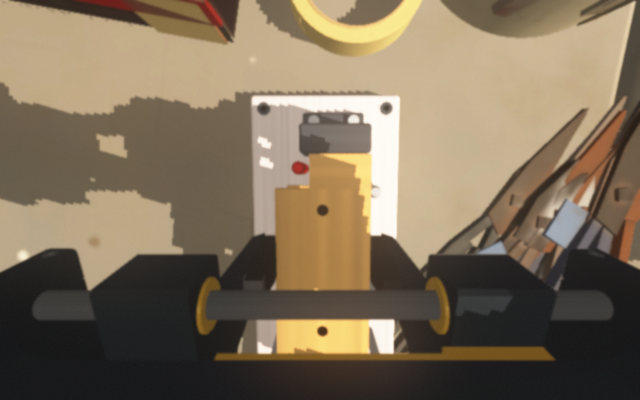

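Emit:
apply_moves(
  series=[0,3,2.5,1.5,0,0,0,3,2.5,1.5,0,0,0,3,1.5,0,0,0,0,0,0,0,0,0],
)

```text
clock: 36.33
eef_pos: [0.535, -0.0138, 0.0624]
ee_rot: [[0.122, 0.243, 0.962], [-0.992, 0.032, 0.118], [-0.002, -0.969, 0.245]]
ft_force: [-0.7, -0.0, -0.5]
gripper_width: 0.0495
```

```bash
python3 - <<'E'
from h import *
wj(); p=blankprof(zmin=.055)
E
```

```text
t 36.33 TCP in jig mm x 28.9 y 2.2 z 62.4 yaw -83.0 (rel -90.0) tilt [-0.1 14. ] F jig [-0.7  0.1 -0.5] w 49.5
plane z=74.1 mm at x=20, pitch 2.9 deg (+ = nose up), roll -2.3 x -26.6..80.3 y -22.5..26.9 mm 14672
```

Emit:
apply_moves(
  series=[0.5,0,-2.5,0,0,0,0,3,-1.5,0,0,0,0,3,-1,0,0,0],
)

```text
clock: 36.75
eef_pos: [0.532, -0.0148, 0.0556]
ee_rot: [[0.122, 0.244, 0.962], [-0.992, 0.032, 0.118], [-0.002, -0.969, 0.246]]
ft_force: [-0.1, -0.3, -0.7]
gripper_width: 0.0496
```

```bash
python3 - <<'E'
from h import *
wj(); p=blankprof(zmin=.048)
E
```

```text
t 36.75 TCP in jig mm x 25.8 y 1.6 z 55.6 yaw -83.0 (rel -90.0) tilt [-0.1 14.1] F jig [-0.1 -0.3 -0.7] w 49.6
plane z=67.4 mm at x=20, pitch 2.9 deg (+ = nose up), roll -2.3 x -29.7..77.2 y -23.1..26.3 mm 14664
```

Emit:
apply_moves(
  series=[0,2.4,-0.6,0,0,0,0,2.4,-0.6,0,0,0,0,2.4,-0.6,0,0,0],
)

```text
clock: 37.17
eef_pos: [0.5319, -0.0148, 0.0477]
ee_rot: [[0.123, 0.244, 0.962], [-0.992, 0.032, 0.118], [-0.002, -0.969, 0.246]]
ft_force: [-2.9, -0.4, 2.6]
gripper_width: 0.0494
```

```bash
python3 - <<'E'
from h import *
wj(); p=blankprof(zmin=.044)
E
```

```text
t 37.17 TCP in jig mm x 25.7 y 1.5 z 47.7 yaw -83.0 (rel -90.0) tilt [-0.1 14.1] F jig [-2.9 -0.   2.6] w 49.4
plane z=59.6 mm at x=20, pitch 7.2 deg (+ = nose up), roll -2.1 x -32.0..76.8 y -23.1..26.2 mm 14662
```

Emit:
apply_moves(
  series=[0,2,-0.6,0,0,0,0,1,-0.3,0,0,0],
)

```text
clock: 37.48
eef_pos: [0.5323, -0.0149, 0.0467]
ee_rot: [[0.123, 0.244, 0.962], [-0.992, 0.032, 0.118], [-0.002, -0.969, 0.246]]
ft_force: [-9.0, -0.7, 14.0]
gripper_width: 0.0498
```

```bash
python3 - <<'E'
from h import *
wj(); p=blankprof(zmin=.042)
E
```

```text
t 37.48 TCP in jig mm x 26.1 y 1.5 z 46.7 yaw -83.0 (rel -90.0) tilt [-0.1 14.1] F jig [-9.1  0.4 14. ] w 49.8
plane z=58.9 mm at x=20, pitch 7.8 deg (+ = nose up), roll -1.5 x -31.9..76.4 y -23.3..26.1 mm 14654
```

Emit:
apply_moves(
  series=[0,-0.8,-2,0,0,0,0,-0.5,-2,0,0,0,0,-0.5,-2,0,0,0,0,-0.3,-1.5,0,0,0],
)

```text
clock: 38.02
eef_pos: [0.5242, -0.0158, 0.0466]
ee_rot: [[0.123, 0.244, 0.962], [-0.992, 0.032, 0.118], [-0.002, -0.969, 0.246]]
ft_force: [0.3, 0.0, 0.1]
gripper_width: 0.05
```

```bash
python3 - <<'E'
from h import *
wj(); p=blankprof(zmin=.042); save("w9.png",p)
E
```

```text
t 38.02 TCP in jig mm x 17.9 y 1.5 z 46.6 yaw -83.0 (rel -90.0) tilt [-0.1 14.1] F jig [ 0.3 -0.   0.1] w 50.0
plane z=59.7 mm at x=20, pitch 7.0 deg (+ = nose up), roll -1.5 x -39.6..69.0 y -23.2..26.2 mm 14716
```

Emit:
apply_moves(
  series=[0,2.4,-0.5,-2.3,0,0,0,2.4,-0.5,-2.3,0,0,0,2.4,-0.4,-2.3,0,0],
)

```text
clock: 38.45
eef_pos: [0.5237, -0.0158, 0.0397]
ee_rot: [[0.122, 0.124, 0.985], [-0.993, 0.018, 0.121], [-0.003, -0.992, 0.125]]
ft_force: [-3.7, 2.1, 7.3]
gripper_width: 0.0499
```

```bash
python3 - <<'E'
from h import *
wj(); p=blankprof(zmin=.042); save("w9.png",p)
E
```

```text
t 38.45 TCP in jig mm x 17.4 y 1.6 z 39.7 yaw -83.0 (rel -90.0) tilt [-0.1  7.2] F jig [-3.4  2.5  7.3] w 49.9
plane z=52.3 mm at x=20, pitch -0.0 deg (+ = nose up), roll -1.5 x -39.1..70.2 y -23.2..26.2 mm 14715
```

View pics/w9.png

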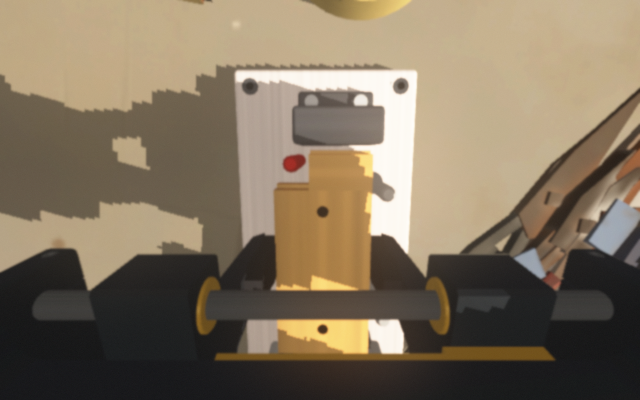

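Emit:
apply_moves(
  series=[1.5,0,0,-2,0,0,1,0,0,-2,0,0,0.5,0.5,0,0,0,0],
)

```text
clock: 38.88
eef_pos: [0.5252, -0.0172, 0.0398]
ee_rot: [[0.121, 0.053, 0.991], [-0.993, 0.012, 0.121], [-0.005, -0.999, 0.054]]
ft_force: [-2.0, 2.6, 5.8]
gripper_width: 0.0495
```

```bash
python3 - <<'E'
from h import *
wj(); p=blankprof(zmin=.042)
E
```

```text
t 38.88 TCP in jig mm x 18.8 y 0.0 z 39.8 yaw -83.0 (rel -90.1) tilt [-0.3  3.1] F jig [-1.6  2.8  5.8] w 49.5
plane z=52.5 mm at x=20, pitch -1.1 deg (+ = nose up), roll -1.0 x -37.5..72.0 y -24.8..24.7 mm 14487
```

Emit:
apply_moves(
  series=[-0.3,0,0,0,0,0,0,0,-0.3,-1,0,0,0,-20,0,-1,0,0,0,-45,0,0,0,0,0,-35,0,-0.5,0,0],
  grip=62,
)

```text
clock: 39.55
eef_pos: [0.5189, -0.0185, 0.1375]
ee_rot: [[0.121, -0.0, 0.993], [-0.993, 0.005, 0.121], [-0.005, -1.0, 0.0]]
ft_force: [0.1, -0.4, 0.4]
gripper_width: 0.0618
```

```bash
python3 - <<'E'
from h import *
wj(); p=blankprof(zmin=.044); save("w10.png",p)
plan([((*jw(.018,.058),.11),-83),((*jw(.018,.058),.022),-83)])
E
```

```text
t 39.55 TCP in jig mm x 12.4 y -0.5 z 137.5 yaw -83.0 (rel -90.1) tilt [-0.3  0. ] F jig [ 0.1 -0.4  0.4] w 61.8
plane z=51.7 mm at x=20, pitch 0.0 deg (+ = nose up), roll 0.0 x -38.0..71.9 y -24.3..24.8 mm 6756
-> [0.5174 0.0403 0.11  ] -83 n 2
   [-29.5, 16.3, 1.1, -0.2, -0.0, -0.1, -29.6, 16.2, 1.2, -0.2, -0.0, -0.1]
-> [0.5174 0.0403 0.022 ] -83 n 2
   [0.0, 44.0, 0.0, 0.0, 0.0, 0.0, 0.0, 44.0, 0.0, 0.0, 0.0, 0.0]
```

View pics/w10.png

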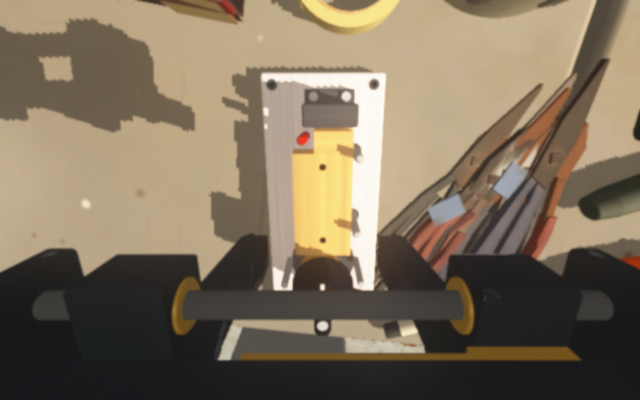

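Emit:
apply_moves(
  series=[-30,8,2,0,0,0,-31,8,2,0,0,0,0,0,0,0,0,0,0,0,-0.5,0,0,0,0,0,-0.5,0,0,0],
  grip=0,
)

```text
clock: 40.22
eef_pos: [0.5202, 0.041, 0.1279]
ee_rot: [[0.12, 0.012, 0.993], [-0.993, 0.002, 0.12], [-0.0, -1.0, 0.012]]
ft_force: [-0.3, 0.2, 0.4]
gripper_width: 0.0139
```

Emit:
apply_moves(
  series=[0,0,-0.5,0,0,0,0,0,-0.5,0,0,0,0,25,0,0,0,0,0,25,0,0,0,0,0,25,0,0,0,0],
)

```text
clock: 40.85
eef_pos: [0.5238, 0.0388, 0.0546]
ee_rot: [[0.117, 0.02, 0.993], [-0.993, 0.002, 0.117], [0.001, -1.0, 0.02]]
ft_force: [-0.5, 0.9, -0.1]
gripper_width: 0.0003
```

```bash
python3 - <<'E'
from h import *
wj(); plan([((*jw(.018,.05),.02),-83)])
E
```

```text
t 40.85 TCP in jig mm x 24.2 y 55.8 z 54.6 yaw -83.3 (rel -90.3) tilt [0.  1.1] F jig [-0.4  1.  -0.1] w 0.3
-> [0.5183 0.0323 0.02  ] -83 n 1
   [5.8, 34.5, -6.9, -1.1, -0.3, 0.0]
```

Emit:
apply_moves(
  series=[0,13,-3,-0.6,0,0,0,12,-3,-0.5,0,0,0,9,-1.5,0,0,0,0,1,-0.5,0,0,0],
)

```text
clock: 41.35
eef_pos: [0.5151, 0.0373, 0.0171]
ee_rot: [[0.116, -0.002, 0.993], [-0.993, -0.001, 0.116], [0.001, -1.0, -0.003]]
ft_force: [-0.5, -1.0, 0.6]
gripper_width: 0.0007
```

Emit:
apply_moves(
  series=[4,0,-0.5,0,0,0,4,0.5,-0.5,0,0,0,2,0.5,-0.5,0,0,0],
)

```text
clock: 41.72
eef_pos: [0.5161, 0.0266, 0.0175]
ee_rot: [[0.116, 0.001, 0.993], [-0.993, -0.001, 0.116], [0.001, -1.0, 0.0]]
ft_force: [-0.3, -0.0, -0.8]
gripper_width: 0.0005
```

```bash
python3 - <<'E'
from h import *
wj()
E
```

```text
t 41.73 TCP in jig mm x 15.1 y 44.6 z 17.5 yaw -83.3 (rel -90.3) tilt [0.1 0. ] F jig [-0.3 -0.  -0.8] w 0.5
```

Emit:
apply_moves(
  series=[2,0,-0.3,0,0,0,1.5,0.3,-0.3,0,0,0,1,0.3,-0.3,0,0,0],
)

```text
clock: 42.1
eef_pos: [0.5165, 0.0233, 0.0179]
ee_rot: [[0.114, 0.002, 0.993], [-0.993, 0.002, 0.114], [-0.002, -1.0, 0.002]]
ft_force: [-1.0, 7.4, 1.9]
gripper_width: 0.0003
```

```bash
python3 - <<'E'
from h import *
wj()
E
```

```text
t 42.10 TCP in jig mm x 15.0 y 41.3 z 17.9 yaw -83.4 (rel -90.5) tilt [-0.1  0.1] F jig [-0.1  7.4  1.9] w 0.3
```

Emit:
apply_moves(
  series=[1.5,0,0,0,0,0,1.5,0,0,0,0,0,1,0,0,0,0,0],
)

```text
clock: 42.48
eef_pos: [0.5165, 0.0236, 0.018]
ee_rot: [[0.112, 0.001, 0.994], [-0.994, 0.009, 0.112], [-0.009, -1.0, 0.002]]
ft_force: [-0.5, 3.9, 0.3]
gripper_width: 0.0004
```

Emit:
apply_moves(
  series=[-10,0,0,0,0,0,-5,-5,0,0,0,0,0,-40,0,0,0,0,0,-50,0,0,0,0,0,-20,0,0,0,0],
)

```text
clock: 43.1
eef_pos: [0.5122, 0.0389, 0.1346]
ee_rot: [[0.114, -0.004, 0.994], [-0.993, 0.008, 0.114], [-0.008, -1.0, -0.003]]
ft_force: [0.1, 0.1, -0.2]
gripper_width: 0.0007
```

```bash
python3 - <<'E'
from h import *
wj(); p=blankprof(zmin=.044)
print(jw(-.063,0)); plan([((*jw(-.063,0),.14),7),((*jw(-.063,0),.14),97)])
E
```

```text
t 43.10 TCP in jig mm x 12.7 y 57.3 z 134.6 yaw -83.5 (rel -90.5) tilt [-0.5 -0.2] F jig [ 0.1  0.1 -0.2] w 0.7
plane z=51.6 mm at x=20, pitch 0.0 deg (+ = nose up), roll -0.0 x -34.9..71.7 y -24.5..25.1 mm 6833
[ 0.44407362 -0.02721051]
-> [ 0.4441 -0.0272  0.14  ] 7 n 10
   [5.8, -0.4, -7.6, -0.0, -9.0, -0.0, 4.5, -0.4, -8.5, -0.0, -9.0, -0.0, 3.1, -0.4, -9.1, -0.0, -9.0, -0.0, 1.7, -0.4, -9.4, -0.0, -9.0, -0.0, 0.2, -0.4, -9.6, -0.0, -9.0, -0.0]
   [-1.4, -0.4, -9.5, -0.0, -9.0, -0.0, -2.8, -0.4, -9.2, -0.0, -9.0, -0.0, -4.2, -0.4, -8.6, -0.0, -9.0, -0.0, -5.5, -0.4, -7.8, -0.0, -9.0, -0.0, -6.7, -0.4, -6.9, -0.0, -9.0, -0.0]
-> [ 0.4441 -0.0272  0.14  ] 97 n 10
   [0.0, 0.0, 0.0, 0.0, -9.0, 0.0, 0.0, 0.0, 0.0, 0.0, -9.0, 0.0, 0.0, 0.0, 0.0, 0.0, -9.0, 0.0, 0.0, 0.0, 0.0, 0.0, -9.0, 0.0, 0.0, 0.0, 0.0, 0.0, -9.0, 0.0]
   [0.0, 0.0, 0.0, 0.0, -9.0, 0.0, 0.0, 0.0, 0.0, 0.0, -9.0, 0.0, 0.0, 0.0, 0.0, 0.0, -9.0, 0.0, 0.0, 0.0, 0.0, 0.0, -9.0, 0.0, 0.0, 0.0, 0.0, 0.0, -9.0, 0.0]
```

Emit:
apply_moves(
  series=[6,-0.4,-7.6,0,-9,0,4.5,-0.4,-8.5,0,-9,0,3,-0.4,-9,0,-9,0,1.7,-0.4,-9.4,0,-9,0,0,-0.4,-9.6,0,-9,0],
  grip=70,
)

```text
clock: 43.78
eef_pos: [0.4778, 0.0056, 0.1379]
ee_rot: [[0.8, -0.0, 0.601], [-0.6, 0.007, 0.8], [-0.004, -1.0, 0.005]]
ft_force: [0.4, -0.0, 0.5]
gripper_width: 0.0486
```

Emit:
apply_moves(
  series=[-1.4,0,-9.5,0,-9,0,-3,0,-9,0,-9,0,-4,0,-8.6,0,-9,0,-5.5,0,-8,0,-9,0,-6.7,0,-7,0,-9,0],
)

```text
clock: 44.4
eef_pos: [0.4409, -0.0293, 0.1346]
ee_rot: [[0.986, -0.004, -0.168], [0.168, 0.006, 0.986], [-0.003, -1.0, 0.006]]
ft_force: [-0.0, -0.1, 0.2]
gripper_width: 0.0701
```

Emit:
apply_moves(
  series=[0,0,0,0,-9,0,0,0,0,0,-9,0,0,0,0,0,-9,0,0,0,0,0,-9,0,0,0,0,0,-9,0],
)

```text
clock: 45.02
eef_pos: [0.4379, -0.0293, 0.1314]
ee_rot: [[0.556, -0.009, -0.831], [0.831, 0.005, 0.556], [-0.001, -1.0, 0.01]]
ft_force: [-0.1, 0.5, 0.0]
gripper_width: 0.0699
```

Emit:
apply_moves(
  series=[0,0,0,0,-9,0,0,0,0,0,-9,0,0,0,0,0,-9,0,0,0,0,0,-9,0,0,0,0,0,-7,0],
)

```text
clock: 45.65
eef_pos: [0.4355, -0.0287, 0.1284]
ee_rot: [[-0.187, -0.013, -0.982], [0.982, 0.004, -0.187], [0.006, -1.0, 0.012]]
ft_force: [0.6, -0.5, -0.2]
gripper_width: 0.0698
```

```bash
python3 - <<'E'
from h import *
wj(); plan([((*jw(-.063,0),.10),97)])
E
```

```text
t 45.65 TCP in jig mm x -71.7 y -0.4 z 128.4 yaw 100.7 (rel 93.7) tilt [0.3 0.7] F jig [ 0.5 -0.5 -0.2] w 69.8
-> [ 0.4441 -0.0272  0.1   ] 97 n 1
   [-0.3, 28.2, -9.0, -0.7, 3.8, 0.3]
```

Emit:
apply_moves(
  series=[0,14,-4,-0.4,3.5,0,0,12,-4,-0.3,0,0,0,0.5,-0.5,0,0,0],
)

```text
clock: 46.02
eef_pos: [0.4431, -0.0269, 0.0999]
ee_rot: [[-0.128, -0.001, -0.992], [0.992, 0.005, -0.128], [0.005, -1.0, 0.001]]
ft_force: [0.6, -0.3, 0.5]
gripper_width: 0.0699
```

```bash
python3 - <<'E'
from h import *
wj(); plan([((*jw(-.063,0),.068),97)])
E
```

```text
t 46.02 TCP in jig mm x -63.9 y 0.4 z 99.9 yaw 97.3 (rel 90.3) tilt [0.3 0. ] F jig [ 0.5 -0.4  0.5] w 69.9
-> [ 0.4441 -0.0272  0.068 ] 97 n 1
   [-0.6, 31.9, -1.0, -0.0, 0.3, 0.3]
```

Emit:
apply_moves(
  series=[-0.3,16,0,0,0.3,0.3,-0.3,14,0,0,0,0,0,1,0.5,0,0,0],
)

```text
clock: 46.4
eef_pos: [0.4424, -0.0275, 0.0666]
ee_rot: [[-0.123, -0.001, -0.992], [0.992, -0.001, -0.123], [-0.0, -1.0, 0.001]]
ft_force: [-0.1, -0.1, -0.7]
gripper_width: 0.0699
```

Emit:
apply_moves(
  series=[0,0.5,0,0,0,0,0,0.7,0.5,0,0,0,0,0.7,0.5,0,0,0,0,0.7,0.5,0,0,0,0,0.7,0.5,0,0,0],
  grip=0,
  squeeze=35,
)

```text
clock: 47.02
eef_pos: [0.4413, -0.028, 0.0641]
ee_rot: [[-0.123, 0.001, -0.992], [0.992, -0.001, -0.123], [-0.001, -1.0, -0.001]]
ft_force: [0.1, -0.1, 0.4]
gripper_width: 0.0221
```

Emit:
apply_moves(
  series=[0,0.5,0.4,0,0,0,0,0.5,0.4,0,0,0,0,0.5,0.4,0,0,0],
)

```text
clock: 47.4
eef_pos: [0.441, -0.0274, 0.0638]
ee_rot: [[-0.122, 0.003, -0.992], [0.992, 0.001, -0.122], [0.0, -1.0, -0.003]]
ft_force: [-0.7, 1.7, 4.5]
gripper_width: 0.0137
```

```bash
python3 - <<'E'
from h import *
wj(); plan([((*jw(-.063,0),.068),97)])
E
```

```text
t 47.40 TCP in jig mm x -66.1 y 0.1 z 63.8 yaw 97.0 (rel 90.0) tilt [ 0.  -0.1] F jig [-0.5  1.8  4.5] w 13.7
-> [ 0.4441 -0.0272  0.068 ] 97 n 1
   [-0.1, -4.2, -3.1, 0.1, 0.0, 0.0]
```

Emit:
apply_moves(
  series=[0,-1,-1,0,0,0,0,-1,-2,0,0,0,0,0,-1,0,0,0],
  grip=22,
)

```text
clock: 47.78
eef_pos: [0.4447, -0.0273, 0.0652]
ee_rot: [[-0.123, 0.002, -0.992], [0.992, -0.0, -0.123], [-0.0, -1.0, -0.002]]
ft_force: [-0.3, -0.6, -0.6]
gripper_width: 0.0223
```

Emit:
apply_moves(
  series=[0,0.3,0,0,0,0,0,0.5,0.3,0,0,0,0,0.5,0.3,0,0,0],
  grip=0,
  squeeze=40,
)

```text
clock: 48.15
eef_pos: [0.4446, -0.027, 0.0647]
ee_rot: [[-0.122, 0.002, -0.992], [0.992, 0.001, -0.122], [0.001, -1.0, -0.002]]
ft_force: [-2.2, 1.0, 4.3]
gripper_width: 0.0137
```

```bash
python3 - <<'E'
from h import *
wj(); print(status.observe()["q"])
E
```

```text
t 48.15 TCP in jig mm x -62.4 y 0.2 z 64.7 yaw 97.0 (rel 90.0) tilt [ 0.  -0.1] F jig [-2.   1.2  4.3] w 13.7
[-1.17289980e-01  1.17276360e-02  2.24282990e+00  1.31728632e-03
  8.85079386e-01 -1.81153073e+00]
```

Centred. Turn clockwise (positive about tool y), in stages.

Emit:
apply_moves(
  series=[0,0.3,0,0,10,0,0,0.3,0,0,10,0,0,0.3,0,0,10,0,0,0.3,0,0,10,0,0,0.3,0,0,10,0],
)

```text
clock: 48.78
eef_pos: [0.4447, -0.0267, 0.0647]
ee_rot: [[0.701, 0.002, -0.714], [0.714, 0.001, 0.701], [0.002, -1.0, -0.001]]
ft_force: [-1.6, 0.7, 4.0]
gripper_width: 0.0135
```

```bash
python3 - <<'E'
from h import *
wj(); plan([((*jw(-.063,0),.065),0)]); print(status.observe()["moment"])
E
```

```text
t 48.77 TCP in jig mm x -62.3 y 0.4 z 64.7 yaw 45.5 (rel 38.5) tilt [ 0.1 -0. ] F jig [-1.5  0.9  4. ] w 13.5
-> [ 0.4441 -0.0272  0.065 ] 0 n 5
   [-0.2, -0.1, 0.0, 0.0, 9.1, 0.0, -0.2, -0.1, -0.0, 0.0, 9.1, 0.0, -0.2, -0.1, -0.0, 0.0, 9.1, 0.0, -0.1, -0.1, -0.0, 0.0, 9.1, 0.0, -0.1, -0.1, -0.1, 0.0, 9.1, 0.0]
[0.070855   0.10251598 0.06872094]
```

Emit:
apply_moves(
  series=[0,0.3,0,0,10,0,0,0.3,0,0,10,0,0,0.3,0,0,10,0,0,0.3,0,0,10,0,0,0.3,0,0,10,0],
)

```text
clock: 49.4
eef_pos: [0.445, -0.0266, 0.0648]
ee_rot: [[0.994, 0.002, 0.106], [-0.106, 0.0, 0.994], [0.002, -1.0, 0.0]]
ft_force: [-0.7, 0.5, 3.2]
gripper_width: 0.0138
```

Emit:
apply_moves(
  series=[0,0.3,0,0,10,0,0,0.3,0,0,10,0,0,0.3,0,0,10,0,0,0.3,0,0,8,0],
)

```text
clock: 49.9
eef_pos: [0.4451, -0.0268, 0.0648]
ee_rot: [[0.704, 0.002, 0.71], [-0.71, -0.001, 0.704], [0.002, -1.0, 0.001]]
ft_force: [-1.1, 0.5, 4.6]
gripper_width: 0.0137
```

```bash
python3 - <<'E'
from h import *
wj(); print(status.observe()["moment"])
E
```

```text
t 49.90 TCP in jig mm x -61.9 y 0.3 z 64.8 yaw -45.2 (rel -52.3) tilt [0.1 0. ] F jig [-1.   0.7  4.6] w 13.7
[0.1006927  0.27390142 0.17020132]
```

Emit:
apply_moves(
  series=[0,0.3,0,0,6,0,0,0.3,0,0,5,0,0,0.3,0,0,2,0],
)

```text
clock: 50.28
eef_pos: [0.4448, -0.027, 0.0647]
ee_rot: [[0.525, 0.0, 0.851], [-0.851, -0.002, 0.525], [0.002, -1.0, -0.001]]
ft_force: [-4.4, -1.0, 7.2]
gripper_width: 0.0149
```

```bash
python3 - <<'E'
from h import *
wj(); print(status.observe()["moment"])
E
```

```text
t 50.27 TCP in jig mm x -62.2 y 0.2 z 64.7 yaw -58.3 (rel -65.4) tilt [ 0.1 -0. ] F jig [-4.5 -0.4  7.2] w 14.9
[-0.17228068  0.66189815  1.05705989]
```

Emit:
apply_moves(
  series=[0,0,0,0,-3,0,0,0.3,0,0,0,0],
)

```text
clock: 50.52
eef_pos: [0.4448, -0.027, 0.0647]
ee_rot: [[0.572, 0.0, 0.82], [-0.82, -0.003, 0.572], [0.003, -1.0, -0.001]]
ft_force: [-2.0, 1.3, 7.0]
gripper_width: 0.0141
```

Emit:
apply_moves(
  series=[0,0,0,0,0,0,0,0,0,0,0,0,0,-10,0,0,0,0,0,-40,0,0,0,0,0,-50,0,0,0,0],
  grip=60,
)

```text
clock: 51.15
eef_pos: [0.4407, -0.0264, 0.1627]
ee_rot: [[0.568, -0.01, 0.823], [-0.823, -0.001, 0.568], [-0.005, -1.0, -0.009]]
ft_force: [0.9, -0.2, -0.7]
gripper_width: 0.0594
```

Emit:
apply_moves(
  series=[0,-50,0,0,-9,0,0,-50,0,0,-9,0,0,0,0,0,0,0],
)

```text
clock: 51.52
eef_pos: [0.4439, -0.0267, 0.2724]
ee_rot: [[0.8, 0.0, 0.601], [-0.601, -0.002, 0.8], [0.002, -1.0, -0.001]]
ft_force: [0.0, -0.3, 0.2]
gripper_width: 0.0601
```

```bash
python3 - <<'E'
from h import *
wj(); p,d,K,k,T=cap("wrist"); b=blanks(p,d,K,k,T,ztop=.051,box=(.4,.65,-.1,.07),amin=300); print("want",jw(.02,0),7.03)
P=cloud(d,K,k,T);Z=P[...,2]; kn=(Z>.085)&(Z<.105)&(np.hypot(P[...,0]-.444,P[...,1]+.027)<.05); r=rect(kn,.095,K,k,T); print("wing",np.round(r[:5],3),"turn from 7.0:",[ (7.03-a)%360 for a in (r[4],r[4]+180)])
s=np.argwhere(kn)[:,::-1].mean(0); x,y=int(s[0]),int(s[1]); save("w11.png",cv2.resize(p[max(0,y-150):y+60,max(0,x-110):x+110],None,fx=2.8,fy=2.8))
E
```

```text
t 51.52 TCP in jig mm x -63.1 y 0.5 z 272.4 yaw -36.9 (rel -43.9) tilt [ 0.1 -0.1] F jig [-0.  -0.3  0.2] w 60.1
blank xy 0.5269 -0.0164 yaw 7.2 rms 0.6mm  size 113x52 cut=False z0.0517
want [ 0.52644964 -0.01705222] 7.03
wing [ 4.4500e-01 -2.6000e-02  5.2008e+01  1.4077e+01  3.8533e+01] turn from 7.0: [328.4971173095703, 148.4971173095703]
```

View pics/w11.png

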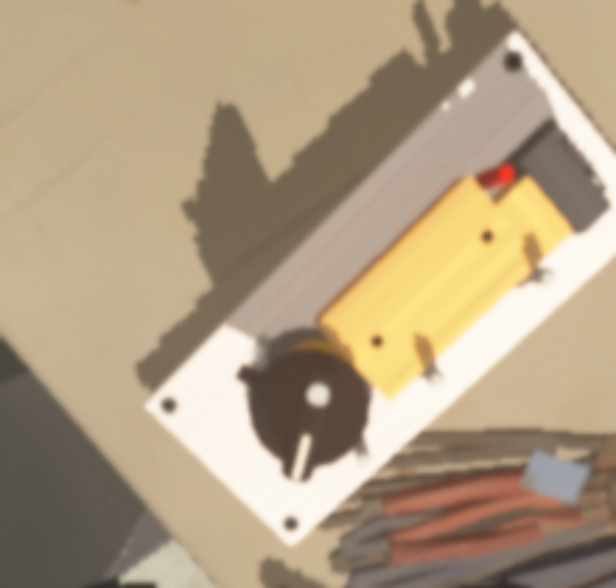

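```bash
python3 - <<'E'
from h import *
from jig import J
p,d,K,k,T=cap("scene"); P=cloud(d,K,k,T); hsv=cv2.cvtColor(p,cv2.COLOR_RGB2HSV); c,s=np.cos(J[2]),np.sin(J[2])
D=P[...,:2]-np.array(J[:2]); X=c*D[...,0]+s*D[...,1]; Y=-s*D[...,0]+c*D[...,1]; Z=P[...,2]
m=(X>-.03)&(X<.05)&(Y>.015)&(Y<.035)&(hsv[...,1]>60)
for a in range(4):
    q=m&(Z>.017+.009*a)&(Z<.023+.009*a)
    for lo,hi in ((-.03,.01),(.01,.05)):
        w=q&(X>lo)&(X<hi); print(a,lo,w.sum(),np.round(1e3*np.median(Y[w]),1) if w.sum() else None)
wj()
E
```

```text
0 -0.03 19 24.4
0 0.01 17 25.4
1 -0.03 19 25.4
1 0.01 19 25.5
2 -0.03 20 24.3
2 0.01 20 26.2
3 -0.03 23 23.2
3 0.01 19 25.2
t 51.62 TCP in jig mm x -65.7 y 1.1 z 267.6 yaw -37.0 (rel -44.0) tilt [-0.3 -0.3] F jig [ 0.1  0.4 -0. ] w 59.9
```

All layers lie at y ≈ 25 mm within the measuring noise, so they are flush. Handing in.

```bash
python3 -c "
from h import *
print(bot.job_done())"
```

```text
the job is handed in; nothing more can be done
None
```

I opened the clamp to its stop, stacked all four blanks in the jig with their notches round the red pin, and tapped the stack against the side pins. I then turned the knob clockwise to its stop, let go and handed the job in; it reports no verdict. The run took about 52 s of the 210 s.

**Last checks**
- **Knob:** the wing measured 148.5° from the open position, about 2.59 rad, against the 2.5 rad needed.
- **Top blank:** it measured within about 0.7 mm of its seated place. Its yaw was 0.2° off, and its top surface was 51.7 mm above the table against 51 mm nominal.
- **Lower blanks:** I checked only their side edges, with the scene camera's depth. All four layers read 23–26 mm against the ideal 25 mm, which is within that camera's noise. I did not measure how far the lower three sit along the jig after clamping.
- **Tape, brush and marker:** I never touched them, but I did not measure their positions at the end.

**What went wrong on the way:** the fourth blank first caught on the knob's collar and tilted in the grip. I tilted it back using the fence and slid its rear end under the collar. It then lay flat, with no tilt measured before the final tap.

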